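Take the drive assembly apart into its parts trays

ROBOT

A 7-joint arm with a two-finger parallel gripper is mounted at the origin on the work surface. World frame = base frame: x ahead of the robot, y to its left, z up, the work surface at z = 0. Lengths are in m, angles in rad, forces in N, time in s.
With the tool pointing down it reaches from about 0.35 to 0.9 m from the base axis. Payload 8.1 kg.
Tool frame: the origin (TCP) lies at the very end of the fingers, on their centre line; the grasp point (between the pads) lies 19 mm behind it (arm.grip_depth is the distance from the TCP to the grasp point, in m); x points along the fingers, z is the direction in which the jaws open and shut, and the axes are right-handed (so a half turn about x gives the same grasp; the last joint's range is limited). The gripper opens to 92 mm and grips with 3 to 60 N. Pads are 19 mm wide; open, the fingers measure 130 mm over their backs; the gripper's body (75 mm by 190 mm) begins 47 mm behind the grasp point.
Start: joints at [1.169, 0.434, 0.025, 1.573, -0.012, 1.134, -0.075], TCP at [0.184, -0.597, 0.227] pointing down, gripper open.
Joint ranges: [-2.62, 2.62], [-0.44, 2.09], [-1.27, 1.32], [0.08, 2.57], [-1.32, 4.46], [0.12, 2], [-2.74, 2.74]. Speed limits (rad/s): [2.22, 2.22, 3.01, 3.01, 3.14, 3.14, 3.14].

INTERFACE

Orientations are given as a rotation vector (axis times angle).
In Python, from cell import status, cams, arm gives the robot as it stands. The module is installed in compiled form; this text tells all that it offers.
- The arm moves only by the tool step_arm, never from a script. Its argument "rows" is a list of rows, each a list of 7 numbers: the gripper command: -1 is fully open, 1 is shut, values between are in proportion, then the shift along the tool's x, y, z as a fraction of full scale, then the turn, a rotation vector about the tool's x, y, z as a fraction of full scale. In form: [[grip, x, y, z, rx, ry, rz], ...]. A call has 1 to 12 rows; each row is the pose to reach, as a shift and turn from the pose commanded when the call began, along the tool's axes at that moment; what a row does not reach only later rows make up. Full scale, the value 1, is 80 cm for a shift and 60 degrees for a turn. A row lasts 1/12 s, in which the tool goes at most 41.7 mm and 7.16 degrees, less where a joint would pass 70% of its speed; a pose out of reach is approached as far as the arm can. A call with a number of a shift or a turn outside -1 to 1 is refused whole. A call with a gripper value outside its range is refused whole. The fingers move at their own pace and stop on an object; "newtons" is the grip in N (left out, the last holds). Time passes only in rows, so rows that repeat a pose let the fingers close. It gives the time, the measured TCP pose, the force and the opening at its end, in the units of the state.
- status.observe(): the state, without advancing time (a new reading comes with each control period).
- cams.get_image(name): name is "scene" or "top"; returns a dict with "pixels" (384x512x3 uint8, red, green, blue), "range_z" (384x512 float32, m along the optical axis (not along the pixel's ray), 0 where there is no reading), "camera_matrix" (3x3 intrinsics, pixels), "eye" and "attitude" of the camera in the world. Camera axes: x right, y down, z forward; pixel columns grow to the right and rows downward; lengths in m; the calibration is good to about 2 mm. A picture is of the moment at which its call begins.
- arm.sign_off(): hands the job in, once; it reports no verdict.
The state is a dict: "clock": time; "joints": joint angles; "dq": joint speeds; "joint_efforts": joint torques, N m; "position": TCP position; "ee_rot": TCP orientation; "force": force on the tool from outside, world axes, zero at the start; "ft_torque": the same for the moment, N m; "width": opening from 0.0 (shut) to 1.0 (fully open).
Only numpy, scipy, OpenCV 4.12 (cv2) and the standard library are available. Lean on these libraries where they do the work, as an engineer would, in place of code of your own. Each camera call takes 0.05 s, during which the arm holds its last target.

TASK

Take the stack of machine parts apart from the top down (bush, nut, gear, then the square block) and set each part flat inside the raised outline of its own shape: the bush in the small round one, the nut in the six-sided one, the gear in the large round one and the block in the square one. Set the parts down, do not let them drop, and do not shift the oil bottle or the jar.

Things in the scene. Friction and masses are not known exactly. Their poses are not given: they have to be found in the camera images.
- bush: brass bush, upright cylinder 24 mm across, 30 mm high, dark bore on top (look only); top of the stack, standing on the nut. Origin at the centre of its underside, z up along its axis. About 0.1 kg.
- nut: bright steel six-sided nut, 36 mm across flats, 41.6 mm across corners, 22 mm high; second from the top, on the gear. Origin at the centre of its underside, z up; x points square at one flat, so flats face 0, 60, 120 ... degrees from x. About 0.17 kg.
- gear: dark steel spur gear, 54 mm across the teeth, 24 mm high, can be gripped at any angle like a plain cylinder; third from the top, on the block. Origin at the centre of its underside, z up. About 0.28 kg.
- block: aluminium square bearing block 64 x 64 mm, 28 mm high, four dark screw holes near its corners; bottom of the stack, on the table. Origin at the centre of its underside, x and y square to its faces, z up. About 0.3 kg. The parts of the stack are centred on one another within a few mm, each turned at random, and are only laid on one another: undersides at 0, 28, 52 and 74 mm above the table.
- tray_square: fixed parts tray: mid-grey square slab 104 x 104 mm, 6 mm thick (the part rests on its top, 6 mm above the table), with a black raised outline 6 mm wide whose top is 12 mm above the table; the outline is a square of 84 mm inside width, its sides parallel to the slab's edges (10 mm of play round the block when the block is turned parallel to it). Origin at the centre of the slab's underside, on the table; x and y along the slab's edges, z up.
- tray_large_round: fixed parts tray: mid-grey square slab 104 x 104 mm, 6 mm thick (the part rests on its top, 6 mm above the table), with a black raised outline 6 mm wide whose top is 12 mm above the table; the outline is a circle of 74 mm inside diameter. Origin at the centre of the slab's underside, on the table; x and y along the slab's edges, z up.
- tray_hexagon: fixed parts tray: mid-grey square slab 104 x 104 mm, 6 mm thick (the part rests on its top, 6 mm above the table), with a black raised outline 6 mm wide whose top is 12 mm above the table; the outline is a hexagon of 60 mm inside width across flats; the nut fits in it at any angle. Origin at the centre of the slab's underside, on the table; x and y along the slab's edges, z up.
- tray_small_round: fixed parts tray: mid-grey square slab 104 x 104 mm, 6 mm thick (the part rests on its top, 6 mm above the table), with a black raised outline 6 mm wide whose top is 12 mm above the table; the outline is a circle of 44 mm inside diameter. Origin at the centre of the slab's underside, on the table; x and y along the slab's edges, z up.
- oiler: bystander: white plastic oil bottle, 48 mm across, 102 mm high with its thin black spout, standing loose among the trays. Origin at the centre of its underside. Leave it where it is.
- jar: bystander: low clear jar with a steel cap, 48 mm across, 55 mm high, standing loose among the trays. Origin at the centre of its underside. Leave it where it is. (The other loose tools on the table are under 45 mm high; the vice, drawer unit, motor and bins stand fixed at the table's edges.)
There are look-alikes about, which are no part of the job. What is shaped like the block but orange is not meant. Leave any yellow look-alike of the gear alone.

How it is judged:
On the way, in this order (a step that is already met when the one before it is completed fails the run):
1. the bush stands in the small round outline, let go (horizontal distance between bush and tray_small_round below 0.016 m and z of bush in the frame of tray_small_round between 0.003 and 0.0095 m and angle between bush's own z axis and vertical below 0.1 rad and linear speed of bush below 0.03 m/s and contact force between the fingers and bush below 0.05 N), for 0.2 s.
2. the nut lies in the six-sided outline, let go (horizontal distance between nut and tray_hexagon below 0.016 m and z of nut in the frame of tray_hexagon between 0.003 and 0.0095 m and angle between nut's own z axis and vertical below 0.1 rad and linear speed of nut below 0.03 m/s and contact force between the fingers and nut below 0.05 N), for 0.2 s.
3. the gear lies in the large round outline, let go (horizontal distance between gear and tray_large_round below 0.016 m and z of gear in the frame of tray_large_round between 0.003 and 0.0095 m and angle between gear's own z axis and vertical below 0.1 rad and linear speed of gear below 0.03 m/s and contact force between the fingers and gear below 0.05 N), for 0.2 s.
4. the square block lies in the square outline, let go (horizontal distance between block and tray_square below 0.016 m and z of block in the frame of tray_square between 0.003 and 0.0095 m and angle between block's own z axis and vertical below 0.1 rad and linear speed of block below 0.03 m/s and contact force between the fingers and block below 0.05 N), for 0.2 s.
At the end, for the whole second after the job is handed in: Bush, nut, gear and block each lie flat (tilt under 0.1 rad) on the slab inside the outline of their own shape (centre within 16 mm of the tray's centre, underside on the slab), at rest and let go; oil bottle and jar within 20 mm of where they started (all of step 1 and all of step 2 and all of step 3 and all of step 4 and distance of each of oiler, jar from where it was at the start of the episode below 0.02 m); the robot touches nothing.
It fails at once if a part is dropped: it moves faster than 0.8 m/s with its underside below 65 mm ((linear speed of bush above 0.8 m/s and height (world z) of bush below 0.065 m) or (linear speed of nut above 0.8 m/s and height (world z) of nut below 0.065 m) or (linear speed of gear above 0.8 m/s and height (world z) of gear below 0.065 m) or (linear speed of block above 0.8 m/s and height (world z) of block below 0.065 m)).
It fails at once if the oil bottle is knocked away or tipped over (distance of oiler from where it was at the start of the episode above 0.03 m or angle between oiler's own z axis and vertical above 0.5 rad).
It fails at once if the jar is knocked away or tipped over (distance of jar from where it was at the start of the episode above 0.03 m or angle between jar's own z axis and vertical above 0.5 rad).
It also fails if it takes over 112 s, if anything falls off the work surface, if the arm or the gripper's body presses on something with over 40 N, if the wrist force passes 120 N, or if a joint passes its speed limit or range.

## Working session

There is one attempt and no reset: what is moved stays moved. The work goes in short steps, Python scripts to look and compute and a tool call to move; the robot and the scene stay as the last step left them, time stands still between calls to the robot, and variables do not carry over. Pictures are saved under pics/ and viewed, and the job is handed in when it is done.

Besides the shell and the picture viewer there is one more tool, called after "Request:" in YAML: its name, and indented under it one key for each argument. step_arm: Moves the arm, as the interface text tells. Its arguments: {"type":"object","properties":{"rows":{"type":"array","items":{"type":"array","items":{"type":"number"}}},"newtons":{"type":"number"}},"required":["rows"]}

```bash
mkdir -p pics
python3 - <<'E'
from cell import status,cams,arm
import cv2,numpy as np
print(status.observe()); print(arm.grip_depth)
for n in("scene","top"):
    d=cams.get_image(n); cv2.imwrite(f"pics/{n}0.png",d["pixels"][:,:,::-1]); np.savez(f"{n}0.npz",**d)
    print(n,d["camera_matrix"],d["eye"],d["attitude"])
E
```

```text
{'clock': 0.0, 'joints': array([ 1.16941475,  0.43520742,  0.02497906,  1.57407778, -0.01158325,
        1.13398634, -0.07506103]), 'dq': array([ 0.00047462,  0.00196488, -0.001093  , -0.00159702, -0.00078094,
        0.00085171,  0.00011331]), 'joint_efforts': array([-8.63323912e-04, -6.67847514e+01,  9.84368138e-01, -3.14462757e+01,
       -6.06258097e-02,  4.27764840e-02,  1.56438714e-04]), 'position': array([ 0.18376388, -0.59685456,  0.22596218]), 'ee_rot': array([ 0.98719993,  1.33720272, -0.98590412]), 'force': array([ 0.66172255,  0.26207839, -0.00733844]), 'ft_torque': array([-0.06946027, -0.02459335,  0.00548273]), 'width': 1.0028080374135098}
0.0188
scene [[454.46100472   0.         249.05760385]
 [  0.         454.46100472 191.66797665]
 [  0.           0.           1.        ]] [ 1.30047614 -0.50879034  0.78764331] [-2.0432586  -1.10402716  0.50414944]
top [[411.3000169    0.         260.56023207]
 [  0.         411.3000169  188.06927057]
 [  0.           0.           1.        ]] [ 0.42018471 -0.02374214  1.19477888] [-2.15056593  2.137967   -0.17730481]
```

View pics/scene0.png

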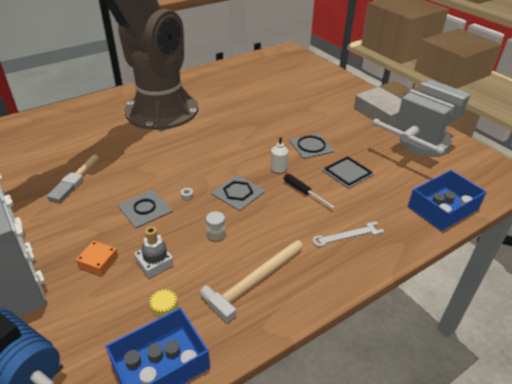

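View pics/top0.png

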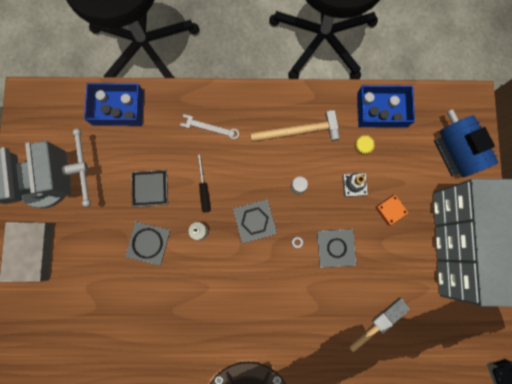

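The top view shows the stack at about (355,184), the small round tray at (337,248), the hexagon tray at (255,221), the large round tray at (148,243) and the square tray at (150,187). The oiler is at (198,231) and the jar at (300,184). Next I'll measure these positions.

```bash
cat > h.py <<'E'
import numpy as np,cv2
from scipy.spatial.transform import Rotation as R
def load(n): return dict(np.load(n))
def ray(d,uv,z):
    K=d["camera_matrix"];M=R.from_rotvec(d["attitude"]).as_matrix()
    uv=np.atleast_2d(uv).astype(float)
    c=np.c_[(uv[:,0]-K[0,2])/K[0,0],(uv[:,1]-K[1,2])/K[1,1],np.ones(len(uv))]@M.T
    t=(z-d["eye"][2])/c[:,2]
    return (d["eye"]+c*t[:,None])[:,:2]
def cloud(d):
    K=d["camera_matrix"];M=R.from_rotvec(d["attitude"]).as_matrix()
    v,u=np.mgrid[:384,:512];z=d["range_z"]
    c=np.stack([(u-K[0,2])/K[0,0]*z,(v-K[1,2])/K[1,1]*z,z],-1)
    return c@M.T+d["eye"]
def proj(d,P):
    M=R.from_rotvec(d["attitude"]).as_matrix();c=(np.atleast_2d(P)-d["eye"])@M
    p=c@d["camera_matrix"].T;return p[:,:2]/p[:,2:]
E
python3 - <<'E'
from h import *
d=load("top0.npz");s=load("scene0.npz")
im=d["pixels"][:,:,::-1]
c=cloud(d)
for n,(u,v) in dict(stack=(358,180),sr=(337,248),hx=(255,221),lr=(148,243),sq=(150,187),oil=(198,231),jar=(300,184),ring=(297,242),table=(230,300)).items(): print(n,c[v,u])
big=lambda im,x0,y0,w,h,k:cv2.resize(im[y0:y0+h,x0:x0+w],None,fx=k,fy=k,interpolation=cv2.INTER_CUBIC)
cv2.imwrite("pics/top_right.png",big(im,270,150,150,130,5.3))
cv2.imwrite("pics/top_left.png",big(im,115,160,170,115,4.7))
cv2.imwrite("pics/scene_st.png",big(s["pixels"][:,:,::-1],75,170,160,120,5))
cv2.imwrite("pics/st_top.png",big(im,335,160,40,40,14))
E
```

```text
stack [ 0.61551474 -0.29584034  0.10466561]
sr [ 0.43487614 -0.25373484  0.00671809]
hx [ 0.51098072 -0.01837029  0.0042692 ]
lr [0.44619623 0.28705852 0.00574942]
sq [0.60825421 0.28881725 0.00623481]
oil [0.47729995 0.13457304 0.08110959]
jar [ 0.61220045 -0.14459187  0.05306663]
ring [ 0.45155984 -0.14019739 -0.00313955]
table [ 0.28806044  0.05063703 -0.00248542]
```

View pics/top_right.png

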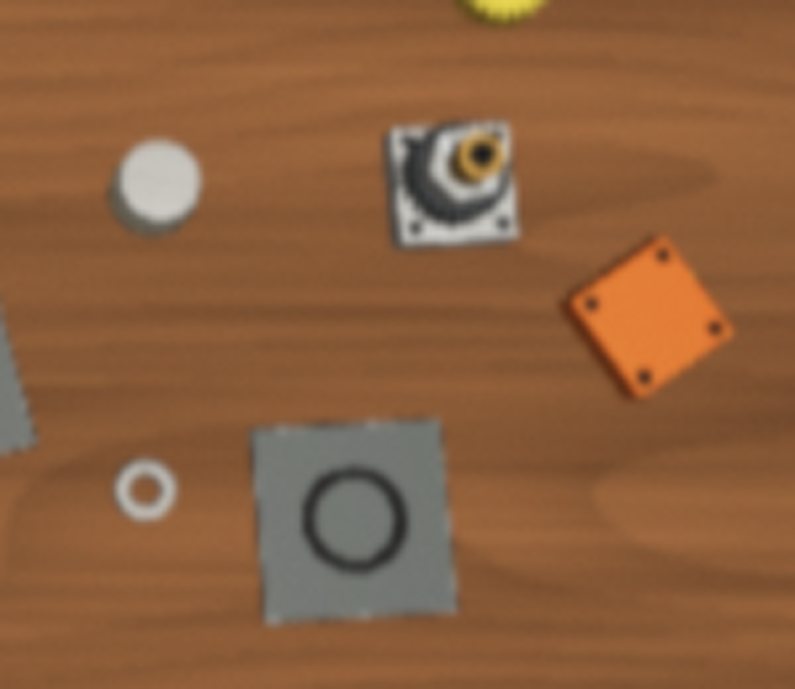

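View pics/top_left.png

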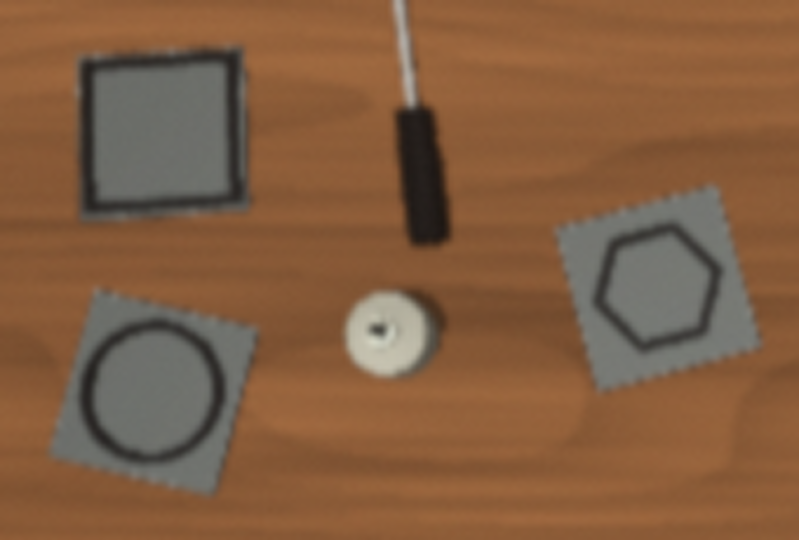

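View pics/scene_st.png

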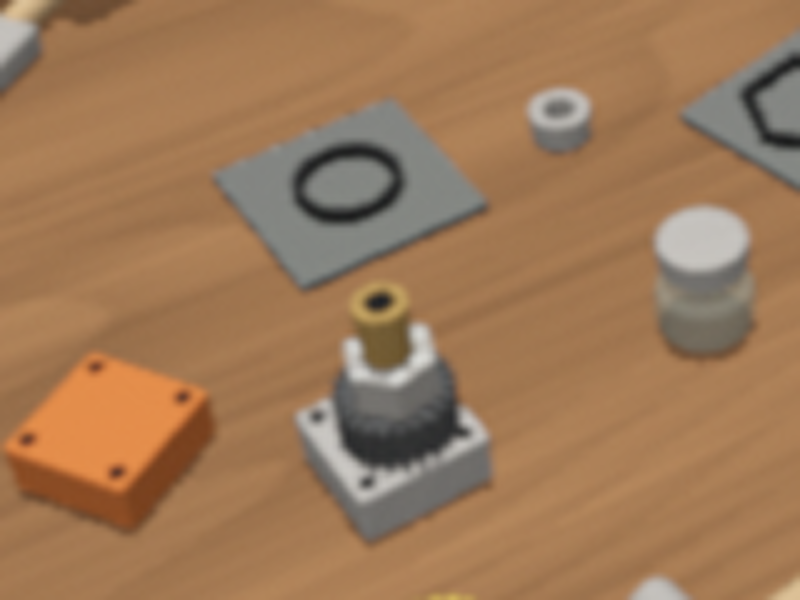

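View pics/st_top.png

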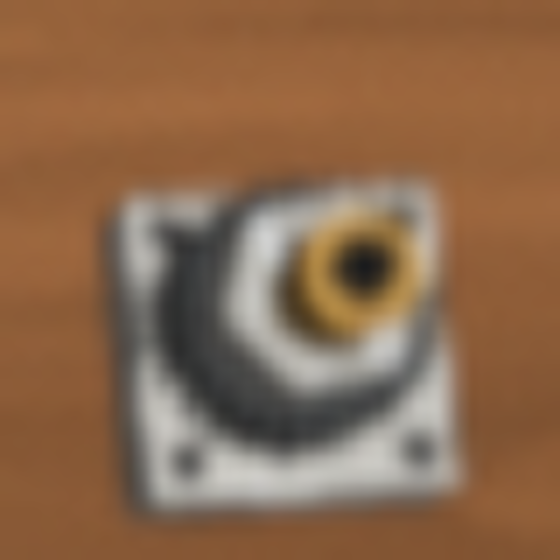

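The crops show the four trays clearly, with the nut tilted to the left of the bush by parallax and the block turned about -5°. Next I'll measure by masks.

Run:
```python
from h import *
d=load("top0.npz");s=load("scene0.npz")
def up(d,x0,y0,w,h,k=8):
    return cv2.resize(d["pixels"][y0:y0+h,x0:x0+w],None,fx=k,fy=k,interpolation=cv2.INTER_CUBIC)
def tofull(p,x0,y0,k=8): return (np.asarray(p,float)+.5)/k-.5+[x0,y0]
for n,(u,v) in dict(sr=(337,248),hx=(255,221),lr=(148,243),sq=(150,187)).items():
    x0,y0=u-27,v-27;p=up(d,x0,y0,54,54);hsv=cv2.cvtColor(p,cv2.COLOR_RGB2HSV)
    m=((hsv[...,1]<80)).astype(np.uint8)*255
    m=cv2.morphologyEx(m,cv2.MORPH_OPEN,np.ones((9,9)))
    cs,_=cv2.findContours(m,cv2.RETR_EXTERNAL,cv2.CHAIN_APPROX_NONE)
    c=max(cs,key=cv2.contourArea)[:,0]
    w=ray(d,tofull(c,x0,y0),.006)
    r=cv2.minAreaRect((w*1000).astype(np.float32))
    # dark outline
    m2=((p.max(2)<75)).astype(np.uint8)*255
    cs,_=cv2.findContours(m2,cv2.RETR_EXTERNAL,cv2.CHAIN_APPROX_NONE)
    c2=max(cs,key=cv2.contourArea)[:,0]
    w2=ray(d,tofull(c2,x0,y0),.012)
    r2=cv2.minAreaRect((w2*1000).astype(np.float32));e=cv2.minEnclosingCircle((w2*1000).astype(np.float32))
    print(n,r,"outline",r2,e)
# bush brass masks both
for nm,D,(x0,y0,w,h) in(("top",d,(335,160,40,40)),("scene",s,(130,215,50,60))):
    p=up(D,x0,y0,w,h);hsv=cv2.cvtColor(p,cv2.COLOR_RGB2HSV).astype(int)
    m=((hsv[...,0]>15)&(hsv[...,0]<30)&(hsv[...,1]>120)&(hsv[...,2]>140)).astype(np.uint8)*255
    cs,_=cv2.findContours(m,cv2.RETR_EXTERNAL,cv2.CHAIN_APPROX_NONE);c=max(cs,key=cv2.contourArea)[:,0]
    wc=ray(D,tofull(c,x0,y0),.104)
    # dark bore
    b=(p.max(2)<70).astype(np.uint8);nn,l,st,ce=cv2.connectedComponentsWithStats(b)
    print(nm,"bush",cv2.minEnclosingCircle((wc*1000).astype(np.float32)),[(st[i,4],ray(D,tofull(ce[i],x0,y0),.104)[0].round(4)) for i in range(1,nn) if st[i,4]>100])
cl=cloud(d)[160:200,335:375].reshape(-1,3);px=d["pixels"][160:200,335:375].reshape(-1,3)
for lo,hi in((.098,.112),(.068,.08),(.046,.058),(.02,.034)):
    q=cl[(cl[:,2]>lo)&(cl[:,2]<hi)];print(lo,len(q),q.mean(0).round(4),q.min(0).round(4),q.max(0).round(4),cv2.minAreaRect((q[:,:2]*1000).astype(np.float32)))
cs=cloud(s)[200:285,120:190].reshape(-1,3)
for lo,hi in((.101,.112),(.070,.077),(.049,.055),(.025,.031)):
    q=cs[(cs[:,2]>lo)&(cs[:,2]<hi)&(cs[:,0]>.55)&(abs(cs[:,1]+.3)<.08)]
    if len(q): print("scene",lo,len(q),q.mean(0).round(4),q.min(0).round(4),q.max(0).round(4),cv2.minAreaRect((q[:,:2]*1000).astype(np.float32)))
```

```text
sr ((435.8526611328125, -251.5257568359375), (105.62305450439453, 105.21290588378906), 3.6022191047668457) outline ((435.8990478515625, -251.39166259765625), (55.41733932495117, 54.17801284790039), 85.94872283935547) ((436.26220703125, -251.26806640625), 28.220542907714844)
hx ((511.82080078125, -16.718101501464844), (105.14643096923828, 105.24105834960938), 15.737300872802734) outline ((511.80267333984375, -17.11646270751953), (78.84423828125, 70.54821014404297), 45.603271484375) ((511.9402770996094, -16.995447158813477), 39.69499206542969)
lr ((446.3078308105469, 288.7843322753906), (104.8196792602539, 104.75555419921875), 76.82181549072266) outline ((446.34234619140625, 288.6927795410156), (86.78102111816406, 85.9573745727539), 57.66731262207031) ((446.2624816894531, 288.4397888183594), 44.087791442871094)
sq ((605.5564575195312, 291.289794921875), (104.7562255859375, 104.20769500732422), 3.9470314979553223) outline ((605.498291015625, 290.4139404296875), (97.83809661865234, 99.71126556396484), 4.700815677642822) ((605.67626953125, 290.17633056640625), 67.18106079101562)
top bush 
[... 1138 characters left out ...]
293 -0.2889  0.106 ] ((617.5947265625, -300.49346923828125), (21.122255325317383, 23.64812469482422), 67.43102264404297)
scene 0.07 116 [ 0.6259 -0.3024  0.0739] [ 0.6034 -0.3197  0.0702] [ 0.6392 -0.2817  0.0768] ((622.8296508789062, -301.95794677734375), (35.77839660644531, 33.482276916503906), 77.52123260498047)
scene 0.049 157 [ 0.6273 -0.3071  0.052 ] [ 0.5958 -0.3294  0.0492] [ 0.6468 -0.2754  0.0548] ((623.7421875, -304.0172119140625), (53.78245544433594, 46.14222717285156), 71.29277038574219)
scene 0.025 238 [ 0.6294 -0.3154  0.028 ] [ 0.5843 -0.3389  0.025 ] [ 0.6508 -0.2722  0.031 ] ((616.5083618164062, -305.4643249511719), (66.3634033203125, 65.49288940429688), 2.7228760719299316)
```

```bash
cat >> h.py <<'E'
def pose():
    from cell import status
    o=status.observe();return o,np.array(o["position"]),R.from_rotvec(o["ee_rot"])
def go(target,zdir=None,base=None):
    """print shift (fraction of 0.8 m) & turn (fraction of 60deg) from the present/base pose; zdir: world angle (deg) of jaw axis"""
    o,p,r=pose()
    if base is not None: p=np.array(base[0]);r=R.from_rotvec(base[1])
    M=r.as_matrix();sh=M.T@(np.array(target)-p)/.8
    if zdir is None: zt=None
    if zdir is not None:
        a=np.deg2rad(zdir);z=np.array([np.cos(a),np.sin(a),0]);
        if z@M[:,2]<0:z=-z
        x=np.array([0,0,-1.]);T=np.c_[x,np.cross(z,x),z]
        tv=R.from_matrix(M.T@T).as_rotvec()/np.deg2rad(60)
    else: tv=None
    a=np.rad2deg(np.arctan2(M[1,2],M[0,2]))
    print("t",round(o["clock"],2),"p",p.round(4),"jaw deg",round(a,1),"x",M[:,0].round(3),"w",round(o["width"],3),"F",o["force"].round(1),"q",o["joints"].round(2))
    print("shift",sh.round(4),"turn",None if tv is None else tv.round(4))
E
python3 - <<'E'
from h import *
o,p,r=pose();print(r.as_matrix().round(3))
go([.618,-.302,.2],0);go([.618,-.302,.2],90)
E
```

```text
[[-0.001  0.956  0.294]
 [ 0.001  0.294 -0.956]
 [-1.    -0.    -0.001]]
t 0.1 p [ 0.1838 -0.5969  0.226 ] jaw deg -72.9 x [-0.001  0.001 -1.   ] w 1.0 F [0.4 0.2 0.4] q [ 1.17  0.44  0.02  1.57 -0.01  1.13 -0.08]
shift [ 0.0327  0.6272 -0.1925] turn [-1.2147e+00 -1.2000e-03 -8.0000e-04]
t 0.1 p [ 0.1838 -0.5969  0.226 ] jaw deg -72.9 x [-0.001  0.001 -1.   ] w 1.0 F [0.4 0.2 0.4] q [ 1.17  0.44  0.02  1.57 -0.01  1.13 -0.08]
shift [ 0.0327  0.6272 -0.1925] turn [ 0.2853 -0.0013  0.0003]
```

Run:
```python
from h import *
d=load("top0.npz");c=cloud(d)
q=c[175:310,425:512].reshape(-1,3);q=q[q[:,2]>.05];print(q.min(0),q.max(0))
q=c[130:215,0:92].reshape(-1,3);q=q[q[:,2]>.05];print("vice",q.min(0),q.max(0))
go([.3,-.30,.25],-90)
```

```text
[ 0.30060412 -0.63979138  0.05014066] [ 0.6408703  -0.02374214  1.19477888]
vice [ 0.42018471 -0.02374214  0.05206665] [0.75184536 0.64478193 1.19477888]
t 0.1 p [ 0.1838 -0.5969  0.226 ] jaw deg -72.9 x [-0.001  0.001 -1.   ] w 1.0 F [0.4 0.2 0.4] q [ 1.17  0.44  0.02  1.57 -0.01  1.13 -0.08]
shift [-0.0296  0.248  -0.312 ] turn [ 0.2853 -0.0013  0.0003]
```

Request:
step_arm:
  rows:
    - [-1,-0.03,0.248,-0.312,0.285,0,0]
    - [-1,-0.03,0.248,-0.312,0.285,0,0]
    - [-1,-0.03,0.248,-0.312,0.285,0,0]
    - [-1,-0.03,0.248,-0.312,0.285,0,0]
    - [-1,-0.03,0.248,-0.312,0.285,0,0]
    - [-1,-0.03,0.248,-0.312,0.285,0,0]
    - [-1,-0.03,0.248,-0.312,0.285,0,0]
    - [-1,-0.03,0.248,-0.312,0.285,0,0]
    - [-1,-0.03,0.248,-0.312,0.285,0,0]
    - [-1,-0.03,0.248,-0.312,0.285,0,0]
  newtons: 20

```text
clock: 0.93
position: [0.3007, -0.299, 0.2509]
ee_rot: [1.206, 1.211, -1.206]
force: [-1.2, -0.1, 0.4]
width: 1.005
```

```bash
python3 -c "
from h import *
go([.618,-.302,.18],-90)"
```

```text
t 0.93 p [ 0.3007 -0.299   0.2509] jaw deg -89.8 x [ 0. -0. -1.] w 1.005 F [-1.2 -0.1  0.4] q [ 0.74  0.09 -0.09  1.99  0.01  1.07 -0.92]
shift [0.0887 0.3966 0.0052] turn [ 0.0037  0.0003 -0.0003]
```

Request:
step_arm:
  rows:
    - [-1,0.089,0.397,0.005,0,0,0]
    - [-1,0.089,0.397,0.005,0,0,0]
    - [-1,0.089,0.397,0.005,0,0,0]
    - [-1,0.089,0.397,0.005,0,0,0]
    - [-1,0.089,0.397,0.005,0,0,0]
    - [-1,0.089,0.397,0.005,0,0,0]
    - [-1,0.089,0.397,0.005,0,0,0]
    - [-1,0.089,0.397,0.005,0,0,0]
    - [-1,0.089,0.397,0.005,0,0,0]
    - [-1,0.089,0.397,0.005,0,0,0]
    - [-1,0.089,0.397,0.005,0,0,0]

```text
clock: 1.85
position: [0.6166, -0.3059, 0.1785]
ee_rot: [1.209, 1.21, -1.212]
force: [-0.3, -0.7, 0.4]
width: 1.003
```

```bash
python3 -c "
from h import *
go([.618,-.302,.086],-90)"
```

```text
t 1.85 p [ 0.6166 -0.3059  0.1785] jaw deg -90.1 x [-0.002 -0.    -1.   ] w 1.003 F [-0.3 -0.7  0.4] q [ 0.46  0.58 -0.12  1.45  0.08  1.12 -1.25]
shift [ 0.1156  0.002  -0.005 ] turn [-0.0013  0.0004  0.002 ]
```

Request:
step_arm:
  rows:
    - [-1,0.06,0,0,0,0,0]
    - [-1,0.06,0,0,0,0,0]
    - [-1,0.06,0,0,0,0,0]
    - [-1,0.06,0,0,0,0,0]

```text
clock: 2.18
position: [0.6168, -0.3052, 0.1325]
ee_rot: [1.209, 1.209, -1.21]
force: [0.5, -0.3, 0.6]
width: 1.0
```

```bash
python3 -c "
from h import *
go([.618,-.302,.086],-90)"
```

```text
t 2.18 p [ 0.6168 -0.3052  0.1325] jaw deg -90.1 x [-0.001 -0.    -1.   ] w 1.0 F [ 0.5 -0.3  0.6] q [ 0.46  0.62 -0.12  1.5   0.08  1.03 -1.26]
shift [ 0.0581  0.0015 -0.004 ] turn [-0.0009  0.0003  0.0006]
```

Request:
step_arm:
  rows:
    - [-1,0.03,0.001,-0.004,0,0,0]
    - [-1,0.058,0.001,-0.004,0,0,0]
    - [-1,0.058,0.001,-0.004,0,0,0]
    - [-1,0.058,0.001,-0.004,0,0,0]
    - [-1,0.058,0.001,-0.004,0,0,0]

```text
clock: 2.6
position: [0.6195, -0.3019, 0.0875]
ee_rot: [1.21, 1.206, -1.208]
force: [0.5, -1.0, 1.0]
width: 0.999
```

```bash
python3 -c "
from h import *
go([.618,-.302,.085],-90)"
```

```text
t 2.6 p [ 0.6195 -0.3019  0.0875] jaw deg -90.0 x [ 0.002 -0.001 -1.   ] w 0.999 F [ 0.5 -1.   1. ] q [ 0.45  0.67 -0.12  1.54  0.09  0.94 -1.27]
shift [ 0.0032 -0.0019  0.0001] turn [-0.0002  0.0012 -0.0024]
```

Request:
step_arm:
  rows:
    - [-0.3,0.002,-0.001,0,0,0,0]
    - [0.0,0.002,-0.001,0,0,0,0]
    - [0.2,0.002,-0.001,0,0,0,0]
    - [0.4,0.002,-0.001,0,0,0,0]
    - [0.6,0.002,-0.001,0,0,0,0]
    - [1,0.002,-0.001,0,0,0,0]
    - [1,0.002,-0.001,0,0,0,0]
    - [1,0.002,-0.001,0,0,0,0]
    - [1,0.002,-0.001,0,0,0,0]
  newtons: 15

```text
clock: 3.35
position: [0.6177, -0.3011, 0.0835]
ee_rot: [1.209, 1.209, -1.209]
force: [-0.3, -0.3, 0.0]
width: 0.398
```

```bash
python3 -c "
from h import *
go([.618,-.302,.18],-90)"
```

```text
t 3.35 p [ 0.6177 -0.3011  0.0835] jaw deg -90.0 x [-0. -0. -1.] w 0.398 F [-0.3 -0.3  0. ] q [ 0.45  0.67 -0.12  1.54  0.09  0.93 -1.27]
shift [-0.1206  0.0003  0.0011] turn [0.0003 0.     0.0001]
```

Still closing.

Request:
step_arm:
  rows:
    - [1,0,0,0,0,0,0]
    - [1,0,0,0,0,0,0]
    - [1,0,0,0,0,0,0]
    - [1,0,0,0,0,0,0]
    - [1,0,0,0,0,0,0]
    - [1,0,0,0,0,0,0]

```text
clock: 3.85
position: [0.6177, -0.3012, 0.0835]
ee_rot: [1.209, 1.209, -1.209]
force: [0.0, 0.0, -0.3]
width: 0.253
```

Request:
step_arm:
  rows:
    - [1,-0.01,0,0,0,0,0]
    - [1,-0.03,0,0,0,0,0]
    - [1,-0.06,0,0,0,0,0]
    - [1,-0.09,0,0,0,0,0]
    - [1,-0.12,0,0,0,0,0]
    - [1,-0.12,0,0,0,0,0]
    - [1,-0.12,0,0,0,0,0]

```text
clock: 4.43
position: [0.6186, -0.3014, 0.1817]
ee_rot: [1.21, 1.206, -1.207]
force: [-0.7, -0.5, -0.6]
width: 0.255
```

```bash
python3 -c "
from h import *
go([.436,-.2514,.12],-90)"
```

```text
t 4.43 p [ 0.6186 -0.3014  0.1817] jaw deg -90.0 x [ 0.003 -0.001 -1.   ] w 0.255 F [-0.7 -0.5 -0.6] q [ 0.45  0.58 -0.12  1.45  0.08  1.12 -1.25]
shift [ 0.0763 -0.2285 -0.0626] turn [ 0.0003  0.0012 -0.003 ]
```

Request:
step_arm:
  rows:
    - [1,0,-0.03,-0.008,0,0,0]
    - [1,0.01,-0.07,-0.02,0,0,0]
    - [1,0.03,-0.11,-0.03,0,0,0]
    - [1,0.05,-0.15,-0.04,0,0,0]
    - [1,0.076,-0.19,-0.052,0,0,0]
    - [1,0.076,-0.22,-0.0625,0,0,0]
    - [1,0.076,-0.2285,-0.0625,0,0,0]
    - [1,0.076,-0.2285,-0.0625,0,0,0]
    - [1,0.076,-0.2285,-0.0625,0,0,0]
    - [1,0.076,-0.2285,-0.0625,0,0,0]

```text
clock: 5.27
position: [0.4365, -0.2516, 0.119]
ee_rot: [1.209, 1.208, -1.208]
force: [0.3, -0.2, -0.8]
width: 0.259
```

```bash
python3 -c "
from h import *
go([.436,-.2514,.025],-90)
from cell import cams
for n in('scene','top'):
    d=cams.get_image(n);np.savez(n+'1.npz',**d)
s=load('scene1.npz');cv2.imwrite('pics/s1.png',cv2.resize(s['pixels'][120:320,60:260,::-1],None,fx=3,fy=3,interpolation=cv2.INTER_CUBIC))
t=load('top1.npz');cv2.imwrite('pics/t1.png',cv2.resize(t['pixels'][150:280,270:400,::-1],None,fx=4,fy=4,interpolation=cv2.INTER_CUBIC))
"
```

```text
t 5.27 p [ 0.4365 -0.2516  0.119 ] jaw deg -90.0 x [ 0.002 -0.    -1.   ] w 0.259 F [ 0.3 -0.2 -0.8] q [ 0.53  0.37 -0.15  1.98  0.08  0.79 -1.23]
shift [ 0.1175 -0.0008 -0.0002] turn [ 0.0004  0.0004 -0.0015]
```

View pics/s1.png

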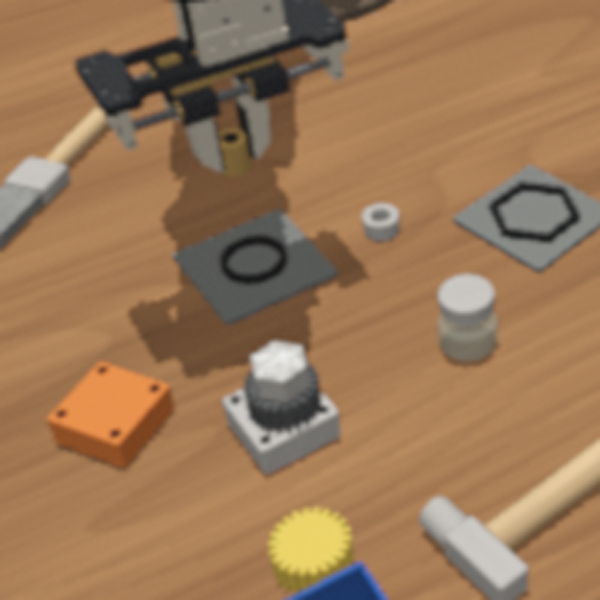

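View pics/t1.png

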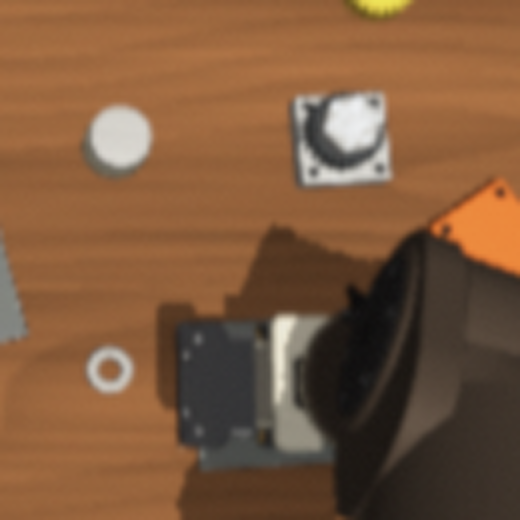

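The scene crop shows the bush upright between the fingers at about (233,150), above the small round tray at (255,262). The nut is now exposed on the stack at (278,362). Next I'll lower the bush.

Request:
step_arm:
  rows:
    - [1,0.02,-0.0008,0,0,0,0]
    - [1,0.05,-0.0008,0,0,0,0]
    - [1,0.08,-0.0008,0,0,0,0]
    - [1,0.105,-0.0008,0,0,0,0]
    - [1,0.115,-0.0008,0,0,0,0]
    - [1,0.12,-0.0008,0,0,0,0]
    - [1,0.123,-0.0008,0,0,0,0]
    - [1,0.125,-0.0008,0,0,0,0]
    - [1,0.126,-0.0008,0,0,0,0]
    - [1,0.127,-0.0008,0,0,0,0]
    - [1,0.127,-0.0008,0,0,0,0]

```text
clock: 6.28
position: [0.4347, -0.2514, 0.0177]
ee_rot: [1.209, 1.208, -1.209]
force: [-0.4, 0.3, -0.5]
width: 0.254
```

```bash
python3 -c "
from h import *
go([.436,-.2514,.016],-90)"
```

```text
t 6.28 p [ 0.4347 -0.2514  0.0177] jaw deg -90.0 x [ 0.001 -0.001 -1.   ] w 0.254 F [-0.4  0.3 -0.5] q [ 0.51  0.53 -0.13  2.07  0.12  0.55 -1.27]
shift [0.0021 0.0017 0.    ] turn [ 0.0002  0.0005 -0.001 ]
```

Request:
step_arm:
  rows:
    - [1,0.001,0.001,0,0,0,0]
    - [1,0.002,0.001,0,0,0,0]
    - [1,0.0025,0.001,0,0,0,0]
    - [1,0.0025,0.001,0,0,0,0]

```text
clock: 6.62
position: [0.4353, -0.2512, 0.0154]
ee_rot: [1.209, 1.209, -1.209]
force: [0.1, 0.3, 1.6]
width: 0.254
```

Request:
step_arm:
  rows:
    - [0.45,0,0,0,0,0,0]
    - [0.4,0,0,0,0,0,0]
    - [0.3,0,0,0,0,0,0]
    - [0.2,0,0,0,0,0,0]
    - [0,0,0,0,0,0,0]
    - [0,0,0,0,0,0,0]
    - [0,0,0,0,0,0,0]
    - [0,0,0,0,0,0,0]

```text
clock: 7.28
position: [0.4351, -0.2512, 0.0151]
ee_rot: [1.209, 1.209, -1.209]
force: [-0.8, -0.1, -0.3]
width: 0.502
```

Request:
step_arm:
  rows:
    - [0,-0.02,0,0,0,0,0]
    - [0,-0.05,0,0,0,0,0]
    - [0,-0.1,0,0,0,0,0]
    - [-1,-0.15,0,0,0,0,0]
    - [-1,-0.2,0,0,0,0,0]
    - [-1,-0.23,0,0,0,0,0]
    - [-1,-0.23,0,0,0,0,0]

```text
clock: 7.87
position: [0.4378, -0.2524, 0.2047]
ee_rot: [1.21, 1.2, -1.205]
force: [0.9, -0.1, 0.3]
width: 0.74
```

Run:
```python
from h import *
from cell import cams
for n in('scene','top'):
    d=cams.get_image(n);np.savez(n+'2.npz',**d)
s=load('scene2.npz');
cv2.imwrite('pics/s2.png',cv2.resize(s['pixels'][170:290,100:200,::-1],None,fx=5,fy=5,interpolation=cv2.INTER_CUBIC))
t=load('top1.npz');cv2.imwrite('pics/t2.png',cv2.resize(t['pixels'][165:200,340:375,::-1],None,fx=16,fy=16,interpolation=cv2.INTER_CUBIC))
def up(d,x0,y0,w,h,k=8):
    return cv2.resize(d["pixels"][y0:y0+h,x0:x0+w],None,fx=k,fy=k,interpolation=cv2.INTER_CUBIC)
def tofull(p,x0,y0,k=8): return (np.asarray(p,float)+.5)/k-.5+[x0,y0]
# bush in scene: brass top at .036
x0,y0,w,h=125,180,45,50;p=up(s,x0,y0,w,h);hsv=cv2.cvtColor(p,cv2.COLOR_RGB2HSV).astype(int)
m=((hsv[...,0]>15)&(hsv[...,0]<30)&(hsv[...,1]>120)&(hsv[...,2]>120)).astype(np.uint8)
b=(p.max(2)<70).astype(np.uint8);nn,l,st,ce=cv2.connectedComponentsWithStats(b)
print([(st[i,4],ray(s,tofull(ce[i],x0,y0),.036)[0].round(4)) for i in range(1,nn) if st[i,4]>80])
# nut top: bright pixels at z .074
for nm,D,(x0,y0,w,h) in(("top",t,(345,165,30,30)),("scene",s,(135,225,40,45))):
    p=up(D,x0,y0,w,h)
    for th in(165,180,195,210):
        m=(p.min(2)>th).astype(np.uint8)
        nn,l,st,ce=cv2.connectedComponentsWithStats(m)
        for i in range(1,nn):
            if st[i,4]<1500: continue
            v,u=np.nonzero(l==i);W=ray(D,tofull(np.c_[u,v],x0,y0),.074)*1000
            W=W.astype(np.float32);hu=cv2.convexHull(W)[:,0]
            # hexagon angle: extent min over directions
            an=np.arange(0,60,2);wd=[max(np.ptp(W@[np.cos(np.deg2rad(a+k)),np.sin(np.deg2rad(a+k))]) for k in(0,60,120)) for a in an]
            sup=[sum(np.ptp(W@[np.cos(np.deg2rad(a+k)),np.sin(np.deg2rad(a+k))]) for k in(0,60,120))/3 for a in an]
            print(nm,th,st[i,4],W.mean(0),"area mm2",cv2.contourArea(hu),"rectfree",an[np.argmin(sup)],min(sup).round(1),max(sup).round(1), cv2.minEnclosingCircle(W))
go([.618,-.302,.18],None)
```

```text
[(np.int32(420), array([ 0.434 , -0.2511])), (np.int32(9533), array([ 0.4697, -0.2612]))]
top 165 9162 [ 620.7185  -303.64215] area mm2 1174.0088450051844 rectfree 14 38.4 40.8 ((621.9989624023438, -304.8856506347656), 22.020811080932617)
top 165 3444 [ 587.4823 -304.4136] area mm2 746.1180375060067 rectfree 0 39.8 41.5 ((593.1306762695312, -300.2335205078125), 28.022062301635742)
top 180 8359 [ 620.5979  -303.42578] area mm2 1081.1333395373076 rectfree 14 36.7 39.2 ((621.685302734375, -304.4864501953125), 20.925466537475586)
top 180 2564 [ 586.8658  -302.98172] area mm2 614.859466386959 rectfree 20 36.7 38.5 ((592.0856323242188, -301.0609436035156), 26.600248336791992)
top 195 7508 [ 620.598  -303.2739] area mm2 980.4129424346611 rectfree 14 34.7 37.6 ((621.51123046875, -304.14019775390625), 19.768905639648438)
top 210 6334 [ 620.70135 -303.03406] area mm2 851.3049148945138 rectfree 16 32.2 35.5 ((621.0164794921875, -304.02923583984375), 18.424829483032227)
scene 165 10810 [ 618.06433 -301.88672] area mm2 1108.4997973758727 rectfree 14 36.2 40.0 ((617.7955932617188, -301.85800170898
[... 248 characters left out ...]
34.7 38.5 ((617.5814208984375, -301.8771667480469), 19.3612003326416)
scene 180 2713 [ 658.1626 -343.886 ] area mm2 312.9016096293926 rectfree 32 27.9 30.6 ((659.5489501953125, -346.238037109375), 20.86736297607422)
scene 195 8350 [ 617.9473  -302.11755] area mm2 898.7097457433119 rectfree 14 32.7 36.4 ((617.5676879882812, -302.1285400390625), 18.502220153808594)
scene 210 5575 [ 617.41907 -302.14413] area mm2 675.4951347047463 rectfree 20 29.6 31.5 ((617.291748046875, -301.7662353515625), 17.134387969970703)
t 7.97 p [ 0.4355 -0.2514  0.2002] jaw deg -90.0 x [ 0.002 -0.001 -1.   ] w 0.831 F [ 0.2  0.3 -0.5] q [ 0.55  0.27 -0.16  1.89  0.05  0.98 -1.21]
shift [0.0258 0.2281 0.0632] turn None
```

View pics/s2.png

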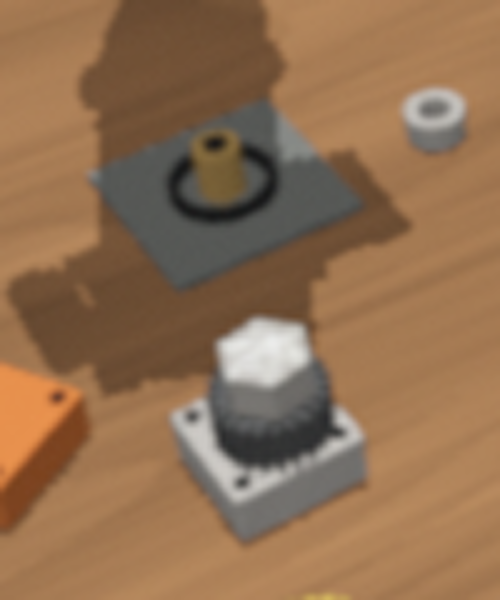

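View pics/t2.png

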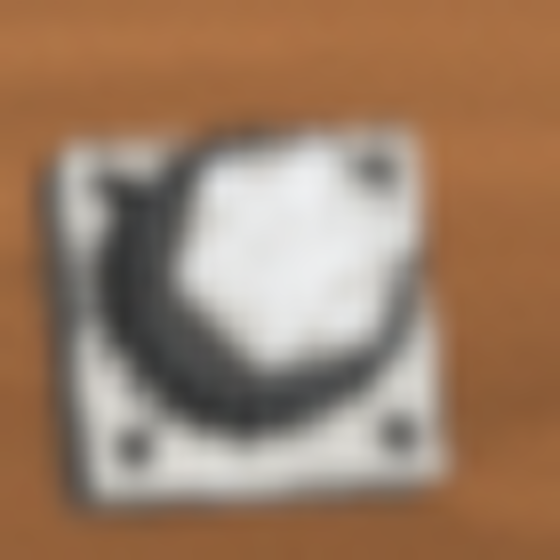

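The scene crop shows the bush standing in its ring at about (217,165). The nut's flats face 14°+60k, with its centre near (0.6185, -0.302). I'll turn the jaws to -106°.

Request:
step_arm:
  rows:
    - [-1,0.025,0.229,0.063,0.267,0,0]
    - [-1,0.025,0.229,0.063,0.267,0,0]
    - [-1,0.025,0.229,0.063,0.267,0,0]
    - [-1,0.025,0.229,0.063,0.267,0,0]
    - [-1,0.025,0.229,0.063,0.267,0,0]
    - [-1,0.025,0.229,0.063,0.267,0,0]
    - [-1,0.025,0.229,0.063,0.267,0,0]
    - [-1,0.06,0.229,0.063,0.267,0,0]
    - [-1,0.1,0.229,0.063,0.267,0,0]
    - [-1,0.125,0.229,0.063,0.267,0,0]
    - [-1,0.125,0.229,0.063,0.267,0,0]

```text
clock: 8.88
position: [0.6135, -0.3001, 0.0936]
ee_rot: [1.409, 1.072, -1.419]
force: [-0.5, 0.4, -0.9]
width: 0.999
```

```bash
python3 -c "
from h import *
go([.6185,-.302,.061],-106)"
```

```text
t 8.88 p [ 0.6135 -0.3001  0.0936] jaw deg -106.0 x [-0.009  0.003 -1.   ] w 0.999 F [-0.5  0.4 -0.9] q [ 0.43  0.65 -0.08  1.54  0.06  0.96 -1.52]
shift [0.0407 0.0071 0.0005] turn [-0.0004 -0.0006  0.0094]
```

Request:
step_arm:
  rows:
    - [-1,0.01,0,0.001,0,0,0]
    - [-1,0.02,0,0.001,0,0,0]
    - [-1,0.03,0,0.001,0,0,0]
    - [-1,0.04,0,0.001,0,0,0]
    - [-0.4,0.04,0,0.001,0,0,0]
    - [0,0.04,0,0.001,0,0,0]
    - [0,0.04,0,0.001,0,0,0]

```text
clock: 9.47
position: [0.6184, -0.3024, 0.0676]
ee_rot: [1.412, 1.063, -1.411]
force: [-0.1, 0.1, -0.3]
width: 0.829
```

```bash
python3 -c "
from h import *
go([.6185,-.302,.061],-106)"
```

```text
t 9.47 p [ 0.6184 -0.3024  0.0676] jaw deg -106.0 x [ 0.001 -0.    -1.   ] w 0.829 F [-0.1  0.1 -0.3] q [ 0.43  0.69 -0.08  1.56  0.06  0.9  -1.53]
shift [ 0.0082  0.     -0.0005] turn [-0.0001  0.0001 -0.0006]
```

Request:
step_arm:
  rows:
    - [-0.2,0.004,0,0,0,0,0]
    - [0,0.0082,0,0,0,0,0]
    - [0,0.0082,0,0,0,0,0]
    - [0.1,0.0082,0,0,0,0,0]
    - [0.2,0.0082,0,0,0,0,0]
    - [0.3,0.0082,0,0,0,0,0]
    - [1,0.0082,0,0,0,0,0]
    - [1,0.0082,0,0,0,0,0]
    - [1,0.0082,0,0,0,0,0]
    - [1,0.0082,0,0,0,0,0]
    - [1,0.0082,0,0,0,0,0]
    - [1,0.0082,0,0,0,0,0]
  newtons: 20

```text
clock: 10.47
position: [0.6182, -0.3023, 0.0607]
ee_rot: [1.412, 1.064, -1.412]
force: [0.6, 0.4, 0.4]
width: 0.391
```

Request:
step_arm:
  rows:
    - [1,-0.003,0,0,0,0,0]
    - [1,-0.01,0,0,0,0,0]
    - [1,-0.03,0,0,0,0,0]
    - [1,-0.06,0,0,0,0,0]
    - [1,-0.09,0,0,0,0,0]
    - [1,-0.12,0,0,0,0,0]
    - [1,-0.13,0,0,0,0,0]
    - [1,-0.13,0,0,0,0,0]

```text
clock: 11.13
position: [0.6194, -0.3029, 0.1673]
ee_rot: [1.413, 1.06, -1.409]
force: [0.3, 0.0, -1.8]
width: 0.385
```

```bash
python3 -c "
from h import *
go([.512,-.017,.12],-106)
from cell import cams
for n in('scene','top'):
    d=cams.get_image(n);np.savez(n+'3.npz',**d)
s=load('scene3.npz');cv2.imwrite('pics/s3.png',cv2.resize(s['pixels'][120:320,60:260,::-1],None,fx=3,fy=3,interpolation=cv2.INTER_CUBIC))
"
```

```text
t 11.13 p [ 0.6194 -0.3029  0.1673] jaw deg -106.0 x [ 0.004 -0.002 -1.   ] w 0.385 F [ 0.3  0.  -1.8] q [ 0.43  0.59 -0.08  1.47  0.05  1.09 -1.51]
shift [ 0.0579 -0.2278 -0.3065] turn [-0.0002  0.0006 -0.0043]
```

View pics/s3.png

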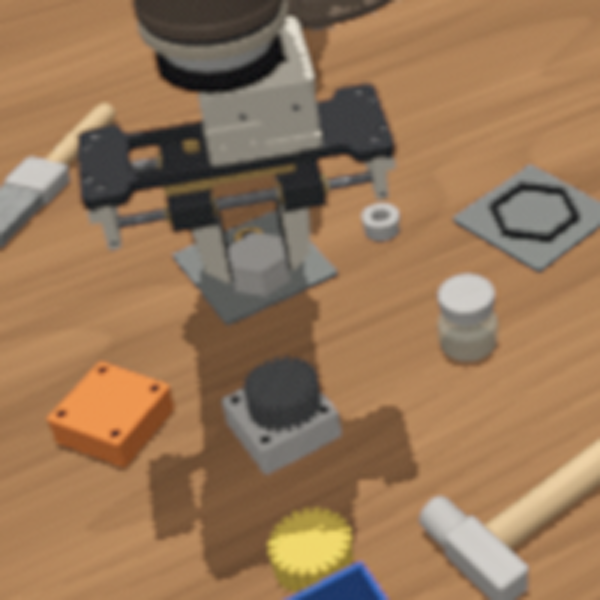

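The nut is held level between the fingers at about (258,262), and the gear is left on the block at (282,390). Next I'll carry the nut to the hexagon tray.

Request:
step_arm:
  rows:
    - [1,0,-0.025,-0.03,0,0,0]
    - [1,0,-0.05,-0.07,0,0,0]
    - [1,0,-0.08,-0.11,0,0,0]
    - [1,0,-0.11,-0.15,0,0,0]
    - [1,0,-0.14,-0.19,0,0,0]
    - [1,0.01,-0.17,-0.23,0,0,0]
    - [1,0.03,-0.2,-0.27,0,0,0]
    - [1,0.05,-0.22,-0.295,0,0,0]
    - [1,0.058,-0.2278,-0.3065,0,0,0]
    - [1,0.058,-0.2278,-0.3065,0,0,0]
    - [1,0.058,-0.2278,-0.3065,0,0,0]
    - [1,0.058,-0.2278,-0.3065,0,0,0]

```text
clock: 12.23
position: [0.5109, -0.0178, 0.1179]
ee_rot: [1.412, 1.063, -1.414]
force: [-1.0, -0.8, -2.9]
width: 0.387
```

```bash
python3 -c "
from h import *
go([.512,-.017,.015],-106)"
```

```text
t 12.23 p [ 0.5109 -0.0178  0.1179] jaw deg -106.1 x [-0.    -0.001 -1.   ] w 0.387 F [-1.  -0.8 -2.9] q [ 0.05  0.39 -0.16  1.97  0.08  0.8  -2.  ]
shift [ 0.1286  0.0011 -0.0015] turn [-0.0016  0.0008  0.0001]
```

Request:
step_arm:
  rows:
    - [1,0.02,0.001,-0.0015,0,0,0]
    - [1,0.05,0.001,-0.0015,0,0,0]
    - [1,0.08,0.001,-0.0015,0,0,0]
    - [1,0.105,0.001,-0.0015,0,0,0]
    - [1,0.115,0.001,-0.0015,0,0,0]
    - [1,0.12,0.001,-0.0015,0,0,0]
    - [1,0.123,0.001,-0.0015,0,0,0]
    - [1,0.125,0.001,-0.0015,0,0,0]
    - [1,0.126,0.001,-0.0015,0,0,0]
    - [1,0.127,0.001,-0.0015,0,0,0]
    - [1,0.127,0.001,-0.0015,0,0,0]

```text
clock: 13.15
position: [0.5121, -0.0154, 0.0172]
ee_rot: [1.413, 1.063, -1.411]
force: [0.2, -0.4, -2.5]
width: 0.387
```

```bash
python3 -c "
from h import *
go([.512,-.017,.0145],-106)"
```

```text
t 13.15 p [ 0.5121 -0.0154  0.0172] jaw deg -106.0 x [ 0.001 -0.    -1.   ] w 0.387 F [ 0.2 -0.4 -2.5] q [ 0.02  0.54 -0.13  2.04  0.13  0.56 -2.05]
shift [0.0033 0.0005 0.002 ] turn [-0.     -0.0003 -0.0011]
```

Request:
step_arm:
  rows:
    - [1,0.001,0,0.002,0,0,0]
    - [1,0.002,0,0.002,0,0,0]
    - [1,0.003,0,0.002,0,0,0]
    - [1,0.0035,0,0.002,0,0,0]
    - [1,0.0035,0,0.002,0,0,0]

```text
clock: 13.57
position: [0.5113, -0.0172, 0.0145]
ee_rot: [1.412, 1.063, -1.412]
force: [-2.7, -1.0, 9.6]
width: 0.391
```

Contact made: the force changed from -2.5 to +9.6 N. Release now.

Request:
step_arm:
  rows:
    - [0.2,-0.0005,0,0,0,0,0]
    - [0.15,-0.0005,0,0,0,0,0]
    - [0,-0.0005,0,0,0,0,0]
    - [-0.1,-0.0005,0,0,0,0,0]
    - [-0.2,-0.0005,0,0,0,0,0]
    - [-0.2,-0.0005,0,0,0,0,0]
    - [-0.2,-0.0005,0,0,0,0,0]

```text
clock: 14.15
position: [0.5112, -0.017, 0.0141]
ee_rot: [1.412, 1.064, -1.412]
force: [-0.0, 0.2, -1.2]
width: 0.599
```

Request:
step_arm:
  rows:
    - [-0.2,-0.02,0,0,0,0,0]
    - [-0.2,-0.05,0,0,0,0,0]
    - [-0.2,-0.1,0,0,0,0,0]
    - [-1,-0.15,0,0,0,0,0]
    - [-1,-0.2,0,0,0,0,0]
    - [-1,-0.23,0,0,0,0,0]
    - [-1,-0.23,0,0,0,0,0]

```text
clock: 14.73
position: [0.5142, -0.0167, 0.2038]
ee_rot: [1.417, 1.058, -1.404]
force: [0.4, -0.0, -0.5]
width: 0.845
```

Run:
```python
from h import *
from cell import cams
for n in('scene','top'):
    d=cams.get_image(n);np.savez(n+'4.npz',**d)
s=load('scene4.npz');t=load('top4.npz')
cv2.imwrite('pics/s4.png',cv2.resize(s['pixels'][120:290,110:290,::-1],None,fx=4,fy=3.5,interpolation=cv2.INTER_CUBIC))
cv2.imwrite('pics/t4.png',cv2.resize(t['pixels'][150:280,215:395,::-1],None,fx=4,fy=4,interpolation=cv2.INTER_CUBIC))
for nm,D in(("t",t),("s",s)):
    c=cloud(D).reshape(-1,3)
    for lo,hi in((.047,.057),(.023,.033)):
        q=c[(c[:,2]>lo)&(c[:,2]<hi)&(abs(c[:,0]-.617)<.05)&(abs(c[:,1]+.303)<.055)];print(nm,lo,len(q),q.mean(0).round(4),cv2.minAreaRect((q[:,:2]*1000).astype(np.float32)),cv2.minEnclosingCircle((q[:,:2]*1000).astype(np.float32)))
    q=c[(c[:,2]>.022)&(c[:,2]<.034)&(abs(c[:,0]-.512)<.04)&(abs(c[:,1]+.017)<.04)];print("nut",len(q),q.mean(0) if len(q) else 0)
go([.617,-.303,.12],-90)
```

```text
t 0.047 266 [ 0.6182 -0.3033  0.0518] ((619.3282470703125, -303.19476318359375), (52.454620361328125, 52.917572021484375), 86.09564208984375) ((618.693603515625, -303.2467041015625), 27.523296356201172)
t 0.023 182 [ 0.6077 -0.3043  0.0276] ((616.1127319335938, -306.450927734375), (63.936588287353516, 65.39688873291016), 3.5851523876190186) ((616.5886840820312, -306.3631286621094), 43.571693420410156)
nut 0 0
s 0.047 373 [ 0.6202 -0.3027  0.0519] ((618.9694213867188, -301.69281005859375), (53.873661041259766, 55.892669677734375), 85.19432830810547) ((618.13525390625, -300.8121032714844), 29.39732551574707)
s 0.023 281 [ 0.6307 -0.3147  0.0281] ((616.5549926757812, -305.4566650390625), (66.12740325927734, 64.65444946289062), 3.8660943508148193) ((617.79052734375, -306.1524963378906), 42.457332611083984)
nut 130 [ 0.51399647 -0.01786097  0.02753549]
t 14.83 p [ 0.5117 -0.017   0.1992] jaw deg -106.0 x [ 0.002 -0.    -1.   ] w 0.93 F [-0.3  0.1 -1. ] q [ 0.06  0.29 -0.17  1.87  0.06  0.98 -1.98]
shift [0.0993 0.2249 0.3074] turn [-0.2669 -0.0003 -0.0024]
```

View pics/s4.png

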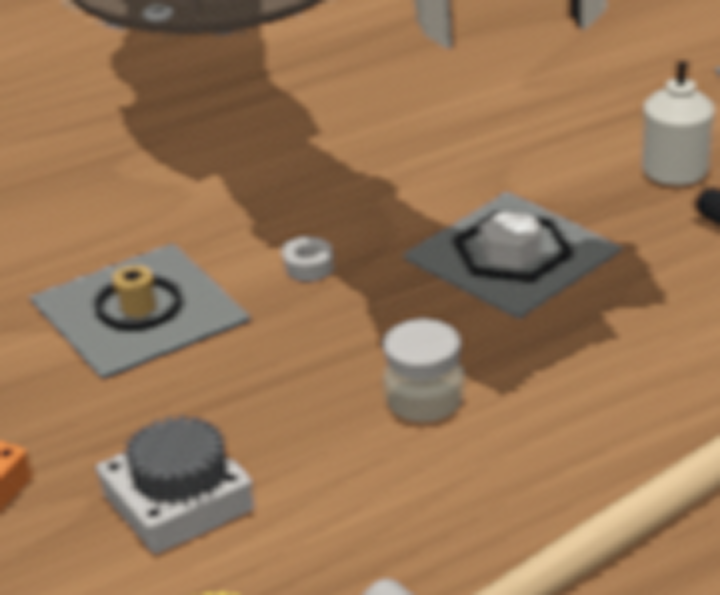

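View pics/t4.png

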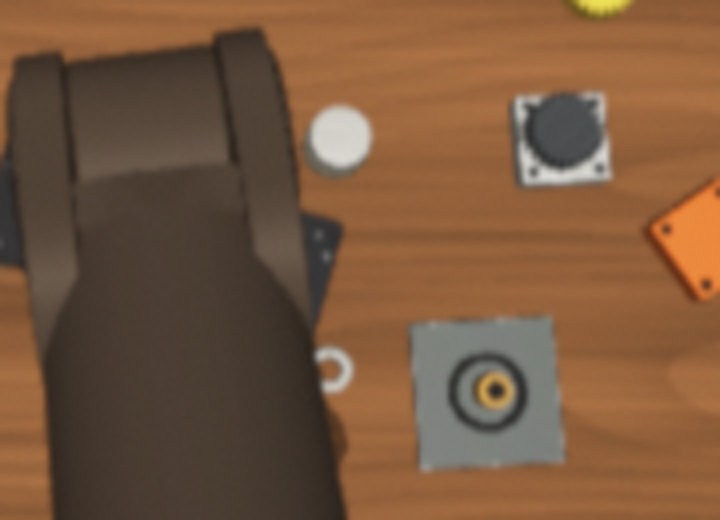

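The scene crop shows the nut flat inside its hexagon at about (512,240) and the bush in its ring at (133,300). The gear is at (0.6185, -0.303), and I'll turn the jaws to -46° for it.

Request:
step_arm:
  rows:
    - [-1,0.025,0.226,0.309,-1,0,0]
    - [-1,0.025,0.226,0.309,-1,0,0]
    - [-1,0.025,0.226,0.309,-1,0,0]
    - [-1,0.025,0.226,0.309,-1,0,0]
    - [-1,0.025,0.226,0.309,-1,0,0]
    - [-1,0.025,0.226,0.309,-1,0,0]
    - [-1,0.025,0.226,0.309,-1,0,0]
    - [-1,0.025,0.226,0.309,-1,0,0]
    - [-1,0.025,0.226,0.309,-1,0,0]
    - [-1,0.08,0.226,0.309,-1,0,0]
    - [-1,0.125,0.226,0.309,-1,0,0]
    - [-1,0.125,0.226,0.309,-1,0,0]

```text
clock: 15.83
position: [0.6109, -0.3026, 0.0885]
ee_rot: [0.629, 1.493, -0.629]
force: [-2.3, 1.6, -1.6]
width: 0.998
```

```bash
python3 -c "
from h import *
go([.6185,-.303,.04],-46)"
```

```text
t 15.83 p [ 0.6109 -0.3026  0.0885] jaw deg -46.0 x [-0.014  0.006 -1.   ] w 0.998 F [-2.3  1.6 -1.6] q [ 0.55  0.68 -0.27  1.53  0.21  0.98 -0.59]
shift [0.0605 0.0068 0.0078] turn [ 0.     -0.013   0.0056]
```

Request:
step_arm:
  rows:
    - [-1,0.005,0,0,0,0,0]
    - [-1,0.01,0,0,0,0,0]
    - [-1,0.02,0,0,0,0,0]
    - [-1,0.03,0,0,0,0,0]
    - [-1,0.03,0,0,0,0,0]
    - [-1,0.03,0,0,0,0,0]

```text
clock: 16.33
position: [0.6168, -0.3044, 0.0744]
ee_rot: [0.627, 1.478, -0.628]
force: [-0.1, 0.1, 0.4]
width: 0.997
```

```bash
python3 -c "
from h import *
go([.6185,-.303,.038],-46)"
```

```text
t 16.33 p [ 0.6168 -0.3044  0.0744] jaw deg -46.0 x [-0. -0. -1.] w 0.997 F [-0.1  0.1  0.4] q [ 0.55  0.69 -0.27  1.54  0.21  0.94 -0.59]
shift [0.0455 0.0028 0.0003] turn [0.     0.0001 0.0001]
```

Request:
step_arm:
  rows:
    - [-0.7,0.01,0.002,0,0,0,0]
    - [-0.6,0.025,0.002,0,0,0,0]
    - [-0.5,0.04,0.002,0,0,0,0]
    - [-0.4,0.045,0.002,0,0,0,0]
    - [-0.4,0.045,0.002,0,0,0,0]
    - [-0.4,0.045,0.002,0,0,0,0]
    - [-0.3,0.045,0.002,0,0,0,0]
    - [1,0.045,0.002,0,0,0,0]
    - [1,0.045,0.002,0,0,0,0]
    - [1,0.045,0.002,0,0,0,0]
    - [1,0.045,0.002,0,0,0,0]
    - [1,0.045,0.002,0,0,0,0]
  newtons: 25

```text
clock: 17.33
position: [0.6183, -0.3034, 0.0387]
ee_rot: [0.627, 1.477, -0.628]
force: [-0.3, 0.1, 3.3]
width: 0.582
```

Request:
step_arm:
  rows:
    - [1,0,0,0,0,0,0]
    - [1,0,0,0,0,0,0]
    - [1,0,0,0,0,0,0]

```text
clock: 17.58
position: [0.6183, -0.3035, 0.0387]
ee_rot: [0.627, 1.477, -0.627]
force: [-0.7, -0.4, 5.5]
width: 0.58
```

Request:
step_arm:
  rows:
    - [1,-0.003,0,0,0,0,0]
    - [1,-0.01,0,0,0,0,0]
    - [1,-0.03,0,0,0,0,0]
    - [1,-0.06,0,0,0,0,0]
    - [1,-0.1,0,0,0,0,0]
    - [1,-0.14,0,0,0,0,0]
    - [1,-0.18,0,0,0,0,0]
    - [1,-0.2,0,0,0,0,0]
    - [1,-0.2,0,0,0,0,0]

```text
clock: 18.33
position: [0.6199, -0.3038, 0.2031]
ee_rot: [0.627, 1.471, -0.627]
force: [0.5, -0.2, -1.7]
width: 0.583
```

```bash
python3 -c "
from h import *
go([.4463,.2886,.18],-46)
from cell import cams
for n in('scene',):
    d=cams.get_image(n);np.savez(n+'5.npz',**d)
s=load('scene5.npz');cv2.imwrite('pics/s5.png',cv2.resize(s['pixels'][120:320,60:260,::-1],None,fx=3,fy=3,interpolation=cv2.INTER_CUBIC))
"
```

```text
t 18.33 p [ 0.6199 -0.3038  0.2031] jaw deg -46.0 x [ 0.006 -0.003 -1.   ] w 0.583 F [ 0.5 -0.2 -1.7] q [ 0.56  0.58 -0.29  1.41  0.17  1.17 -0.56]
shift [ 0.0256  0.3582 -0.6836] turn [-0.0001  0.0059 -0.0027]
```

View pics/s5.png

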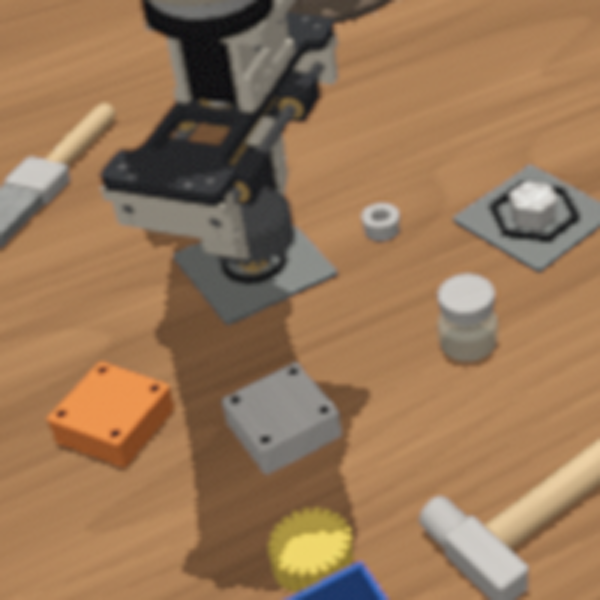

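The gear is held at about (265,225) and the block is still in place at (280,415). I'll carry the gear high over the oiler to the large round tray.

Request:
step_arm:
  rows:
    - [1,0,0.015,-0.03,0,0,0]
    - [1,0,0.034,-0.065,0,0,0]
    - [1,0,0.055,-0.105,0,0,0]
    - [1,0,0.076,-0.145,0,0,0]
    - [1,0,0.097,-0.185,0,0,0]
    - [1,0,0.118,-0.225,0,0,0]
    - [1,0,0.139,-0.265,0,0,0]
    - [1,0,0.16,-0.305,0,0,0]
    - [1,0,0.181,-0.345,0,0,0]
    - [1,0,0.202,-0.385,0,0,0]
    - [1,0,0.223,-0.425,0,0,0]
    - [1,0,0.244,-0.465,0,0,0]

```text
clock: 19.38
position: [0.4979, 0.1009, 0.1964]
ee_rot: [0.626, 1.481, -0.629]
force: [-0.7, 0.4, -2.6]
width: 0.582
```

```bash
python3 -c "
from h import *
go([.4463,.2886,.12],-46)"
```

```text
t 19.38 p [0.4979 0.1009 0.1964] jaw deg -46.0 x [-0.003 -0.001 -1.   ] w 0.582 F [-0.7  0.4 -2.6] q [ 0.04  0.32 -0.44  1.86  0.16  1.   -1.27]
shift [ 0.0956  0.1168 -0.2134] turn [-0.0002 -0.0015  0.0026]
```

Request:
step_arm:
  rows:
    - [1,0,0.02,-0.04,0,0,0]
    - [1,0,0.042,-0.08,0,0,0]
    - [1,0,0.063,-0.12,0,0,0]
    - [1,0,0.085,-0.16,0,0,0]
    - [1,0,0.105,-0.195,0,0,0]
    - [1,0.0,0.1168,-0.2134,0,0,0]
    - [1,0.02,0.1168,-0.2134,0,0,0]
    - [1,0.05,0.1168,-0.2134,0,0,0]
    - [1,0.08,0.1168,-0.2134,0,0,0]
    - [1,0.095,0.1168,-0.2134,0,0,0]
    - [1,0.095,0.1168,-0.2134,0,0,0]
    - [1,0.095,0.1168,-0.2134,0,0,0]

```text
clock: 20.38
position: [0.4474, 0.2868, 0.1206]
ee_rot: [0.625, 1.481, -0.63]
force: [0.2, 0.4, -1.1]
width: 0.582
```

```bash
python3 -c "
from h import *
go([.4463,.2886,.0167],-46)
from cell import cams
s=cams.get_image('scene');cv2.imwrite('pics/s6.png',cv2.resize(s['pixels'][60:260,210:410,::-1],None,fx=3,fy=3,interpolation=cv2.INTER_CUBIC))
"
```

```text
t 20.38 p [0.4474 0.2868 0.1206] jaw deg -46.0 x [-0.003 -0.002 -1.   ] w 0.582 F [ 0.2  0.4 -1.1] q [-0.32  0.45 -0.47  1.89  0.26  0.86 -1.73]
shift [ 0.1299  0.0011 -0.0025] turn [ 0.0002 -0.0009  0.0036]
```

View pics/s6.png

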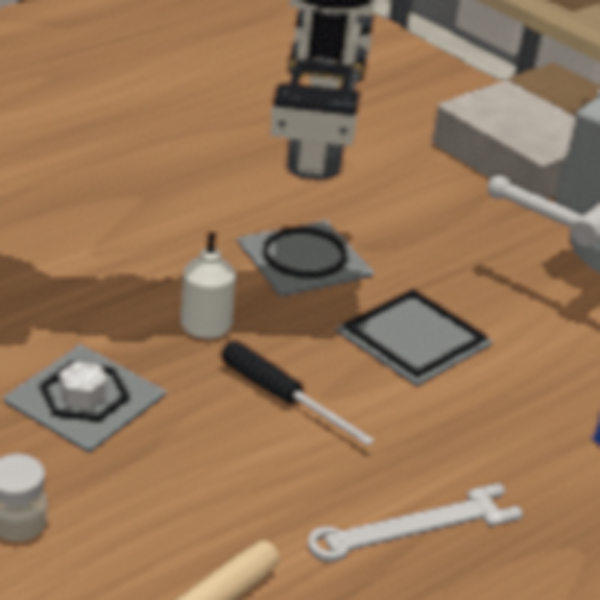

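The gear, held at about (315,160), hangs level over the large round tray at (305,250). The oiler is undisturbed at (208,295). Next I'll lower the gear.

Request:
step_arm:
  rows:
    - [1,0.02,0.001,-0.002,0,0,0]
    - [1,0.05,0.001,-0.002,0,0,0]
    - [1,0.08,0.001,-0.002,0,0,0]
    - [1,0.1,0.001,-0.002,0,0,0]
    - [1,0.115,0.001,-0.002,0,0,0]
    - [1,0.12,0.001,-0.002,0,0,0]
    - [1,0.123,0.001,-0.002,0,0,0]
    - [1,0.125,0.001,-0.002,0,0,0]
    - [1,0.126,0.001,-0.002,0,0,0]
    - [1,0.127,0.001,-0.002,0,0,0]
    - [1,0.127,0.001,-0.002,0,0,0]

```text
clock: 21.35
position: [0.4484, 0.2895, 0.0211]
ee_rot: [0.628, 1.478, -0.627]
force: [0.4, -0.5, -2.1]
width: 0.583
```

```bash
python3 -c "
from h import *
go([.4463,.2886,.0165],-46)"
```

```text
t 21.35 p [0.4484 0.2895 0.0211] jaw deg -46.0 x [ 0.001  0.    -1.   ] w 0.583 F [ 0.4 -0.5 -2.1] q [-0.38  0.59 -0.4   1.97  0.37  0.65 -1.82]
shift [ 0.0057 -0.0027 -0.001 ] turn [-0.0002  0.0002 -0.0009]
```

Request:
step_arm:
  rows:
    - [1,0.0015,-0.002,-0.001,0,0,0]
    - [1,0.003,-0.002,-0.001,0,0,0]
    - [1,0.004,-0.002,-0.001,0,0,0]
    - [1,0.005,-0.002,-0.001,0,0,0]
    - [1,0.0055,-0.002,-0.001,0,0,0]
    - [1,0.0055,-0.002,-0.001,0,0,0]

```text
clock: 21.85
position: [0.4463, 0.2887, 0.0166]
ee_rot: [0.627, 1.478, -0.628]
force: [-2.2, -1.7, 6.5]
width: 0.579
```

Contact. Release with a gentle opening.

Request:
step_arm:
  rows:
    - [-0.2,0,0,0,0,0,0]
    - [-0.25,0,0,0,0,0,0]
    - [-0.3,0,0,0,0,0,0]
    - [-0.4,0,0,0,0,0,0]
    - [-0.6,0,0,0,0,0,0]
    - [-0.6,0,0,0,0,0,0]
    - [-0.6,0,0,0,0,0,0]

```text
clock: 22.43
position: [0.4463, 0.2888, 0.0161]
ee_rot: [0.627, 1.478, -0.628]
force: [-0.1, 0.3, 0.3]
width: 0.796
```

Request:
step_arm:
  rows:
    - [-0.6,-0.02,0,0,0,0,0]
    - [-0.6,-0.05,0,0,0,0,0]
    - [-0.6,-0.1,0,0,0,0,0]
    - [-1,-0.15,0,0,0,0,0]
    - [-1,-0.2,0,0,0,0,0]
    - [-1,-0.23,0,0,0,0,0]
    - [-1,-0.23,0,0,0,0,0]

```text
clock: 23.02
position: [0.4485, 0.291, 0.2059]
ee_rot: [0.633, 1.473, -0.621]
force: [-0.1, 0.4, 0.0]
width: 0.993
```

Run:
```python
from h import *
from cell import cams
for n in('scene','top'):
    d=cams.get_image(n);np.savez(n+'7.npz',**d)
s=load('scene7.npz');t=load('top7.npz')
cv2.imwrite('pics/s7.png',cv2.resize(s['pixels'][100:290,110:390,::-1],None,fx=2.8,fy=2.8,interpolation=cv2.INTER_CUBIC))
def up(d,x0,y0,w,h,k=8):
    return cv2.resize(d["pixels"][y0:y0+h,x0:x0+w],None,fx=k,fy=k,interpolation=cv2.INTER_CUBIC)
def tofull(p,x0,y0,k=8): return (np.asarray(p,float)+.5)/k-.5+[x0,y0]
for nm,D,(x0,y0,w,h) in(("t",t,(338,165,36,36)),("s",s,(128,235,52,45))):
    p=up(D,x0,y0,w,h);hsv=cv2.cvtColor(p,cv2.COLOR_RGB2HSV)
    m=((hsv[...,1]<55)&(hsv[...,2]>140)).astype(np.uint8)
    cs,_=cv2.findContours(m,cv2.RETR_EXTERNAL,cv2.CHAIN_APPROX_NONE);c=max(cs,key=cv2.contourArea)[:,0]
    W=(ray(D,tofull(c,x0,y0),.028)*1000).astype(np.float32);print(nm,"block img",cv2.minAreaRect(W))
    c=cloud(D).reshape(-1,3)
    q=c[(c[:,2]>.024)&(c[:,2]<.033)&(abs(c[:,0]-.617)<.05)&(abs(c[:,1]+.303)<.055)];print(nm,len(q),q.mean(0).round(4),cv2.minAreaRect((q[:,:2]*1000).astype(np.float32)))
    q=c[(c[:,2]>.024)&(c[:,2]<.036)&(abs(c[:,0]-.446)<.04)&(abs(c[:,1]-.289)<.04)];print("gear",len(q),q.mean(0) if len(q) else 0)
go([.616,-.306,.12],4)
```

```text
t block img ((616.571533203125, -306.5992431640625), (66.89912414550781, 65.27584838867188), 3.2471673488616943)
t 438 [ 0.6157 -0.3061  0.0281] ((616.408203125, -305.9368896484375), (63.9937744140625, 64.352783203125), 4.263984203338623)
gear 270 [0.44570901 0.28719974 0.02944573]
s block img ((616.5579223632812, -306.7539367675781), (66.67623138427734, 66.61222076416016), 3.872215986251831)
s 650 [ 0.6187 -0.3061  0.0281] ((616.4010009765625, -305.0864562988281), (68.59477996826172, 64.71682739257812), 3.4638020992279053)
gear 169 [0.44961806 0.28777722 0.02936756]
t 23.12 p [0.4469 0.289  0.2012] jaw deg -46.0 x [ 0.002  0.001 -1.   ] w 0.997 F [-0.3 -0.7 -1.1] q [-0.29  0.36 -0.51  1.8   0.2   1.03 -1.67]
shift [ 0.1012 -0.3645  0.6819] turn [-0.8337  0.0017 -0.0017]
```

View pics/s7.png

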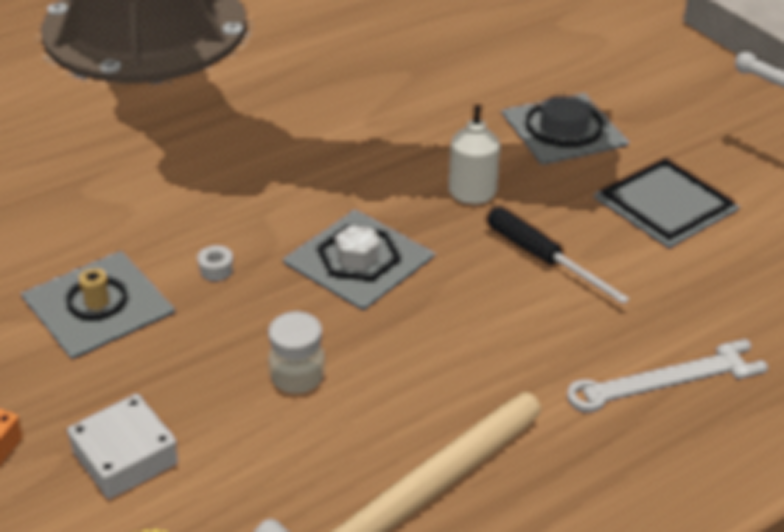

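The scene crop shows the gear flat in the large round outline at about (565,120). The block is bare at (122,445), centred at (0.6164, -0.306) and turned 3.7°.

Request:
step_arm:
  rows:
    - [-1,0,-0.04,0.075,-0.1,0,0]
    - [-1,0,-0.06,0.11,-0.2,0,0]
    - [-1,0,-0.08,0.15,-0.3,0,0]
    - [-1,0,-0.1,0.19,-0.4,0,0]
    - [-1,0,-0.12,0.23,-0.5,0,0]
    - [-1,0,-0.14,0.27,-0.6,0,0]
    - [-1,0,-0.16,0.31,-0.7,0,0]
    - [-1,0,-0.19,0.36,-0.83,0,0]
    - [-1,0,-0.21,0.4,-0.83,0,0]
    - [-1,0,-0.23,0.44,-0.83,0,0]
    - [-1,0,-0.255,0.48,-0.83,0,0]
    - [-1,0,-0.28,0.52,-0.83,0,0]

```text
clock: 24.12
position: [0.5734, -0.1679, 0.1983]
ee_rot: [-0.052, 1.573, 0.053]
force: [0.5, -0.0, 0.9]
width: 1.003
```

```bash
python3 -c "
from h import *
go([.6164,-.306,.1],3.7)"
```

```text
t 24.12 p [ 0.5734 -0.1679  0.1983] jaw deg 3.8 x [-0.003  0.001 -1.   ] w 1.003 F [ 0.5 -0.   0.9] q [ 0.56  0.47 -0.53  1.64  0.26  1.1   0.03]
shift [ 0.1226 -0.1759  0.0425] turn [ 0.0017 -0.0026 -0.0009]
```

Request:
step_arm:
  rows:
    - [-1,0,-0.04,0.01,0,0,0]
    - [-1,0,-0.09,0.022,0,0,0]
    - [-1,0,-0.14,0.034,0,0,0]
    - [-1,0.03,-0.176,0.0425,0,0,0]
    - [-1,0.07,-0.176,0.0425,0,0,0]
    - [-1,0.12,-0.176,0.0425,0,0,0]
    - [-1,0.15,-0.176,0.0425,0,0,0]
    - [-1,0.15,-0.176,0.0425,0,0,0]
    - [-1,0.15,-0.176,0.0425,0,0,0]
    - [-1,0.15,-0.176,0.0425,0,0,0]

```text
clock: 24.95
position: [0.6182, -0.3041, 0.0812]
ee_rot: [-0.052, 1.569, 0.052]
force: [0.4, -0.5, 1.0]
width: 1.004
```

```bash
python3 -c "
from h import *
go([.6164,-.306,.010],3.7)"
```

```text
t 24.95 p [ 0.6182 -0.3041  0.0812] jaw deg 3.8 x [ 0.001 -0.    -1.   ] w 1.004 F [ 0.4 -0.5  1. ] q [ 0.66  0.72 -0.45  1.52  0.35  0.98  0.17]
shift [ 0.089  -0.0022 -0.0025] turn [0.0019 0.001  0.0001]
```

Request:
step_arm:
  rows:
    - [-1,0.02,-0.002,-0.0025,0,0,0]
    - [-1,0.05,-0.002,-0.0025,0,0,0]
    - [-1,0.07,-0.002,-0.0025,0,0,0]
    - [-1,0.08,-0.002,-0.0025,0,0,0]
    - [-1,0.085,-0.002,-0.0025,0,0,0]
    - [-1,0.085,-0.002,-0.0025,0,0,0]
    - [-1,0.085,-0.002,-0.0025,0,0,0]

```text
clock: 25.53
position: [0.6166, -0.3063, 0.0138]
ee_rot: [-0.053, 1.568, 0.051]
force: [0.2, -0.3, 1.0]
width: 1.003
```

```bash
python3 -c "
from h import *
go([.6164,-.306,.010],3.7)"
```

```text
t 25.53 p [ 0.6166 -0.3063  0.0138] jaw deg 3.8 x [ 0.002 -0.001 -1.   ] w 1.003 F [ 0.2 -0.3  1. ] q [ 0.64  0.79 -0.42  1.57  0.39  0.87  0.14]
shift [ 0.0047  0.0003 -0.0003] turn [0.0017 0.0019 0.0009]
```

Request:
step_arm:
  rows:
    - [-0.7,0.003,0,0,0,0,0]
    - [-0.5,0.004,0,0,0,0,0]
    - [1,0.004,0,0,0,0,0]
    - [1,0.004,0,0,0,0,0]
    - [1,0.004,0,0,0,0,0]
    - [1,0.004,0,0,0,0,0]
    - [1,0.004,0,0,0,0,0]
    - [1,0.004,0,0,0,0,0]
    - [1,0.004,0,0,0,0,0]
    - [1,0.004,0,0,0,0,0]
  newtons: 30

```text
clock: 26.37
position: [0.6157, -0.3061, 0.0092]
ee_rot: [-0.052, 1.57, 0.052]
force: [-0.3, 0.1, 3.3]
width: 0.697
```

Request:
step_arm:
  rows:
    - [1,-0.003,0,0,0,0,0]
    - [1,-0.01,0,0,0,0,0]
    - [1,-0.03,0,0,0,0,0]
    - [1,-0.06,0,0,0,0,0]
    - [1,-0.1,0,0,0,0,0]
    - [1,-0.14,0,0,0,0,0]
    - [1,-0.18,0,0,0,0,0]
    - [1,-0.22,0,0,0,0,0]
    - [1,-0.235,0,0,0,0,0]
    - [1,-0.235,0,0,0,0,0]

```text
clock: 27.2
position: [0.6172, -0.3064, 0.2007]
ee_rot: [-0.054, 1.565, 0.05]
force: [1.6, -0.1, -2.9]
width: 0.699
```

```bash
python3 -c "
from h import *
go([.6055,.2905,.19],4.2)
from cell import cams
s=cams.get_image('scene');cv2.imwrite('pics/s8.png',cv2.resize(s['pixels'][120:320,60:260,::-1],None,fx=3,fy=3,interpolation=cv2.INTER_CUBIC))
"
```

```text
t 27.2 p [ 0.6172 -0.3064  0.2007] jaw deg 3.8 x [ 0.005 -0.002 -1.   ] w 0.699 F [ 1.6 -0.1 -2.9] q [ 0.67  0.61 -0.49  1.4   0.29  1.2   0.22]
shift [0.0116 0.7455 0.0346] turn [-0.0069  0.0049  0.0025]
```

View pics/s8.png

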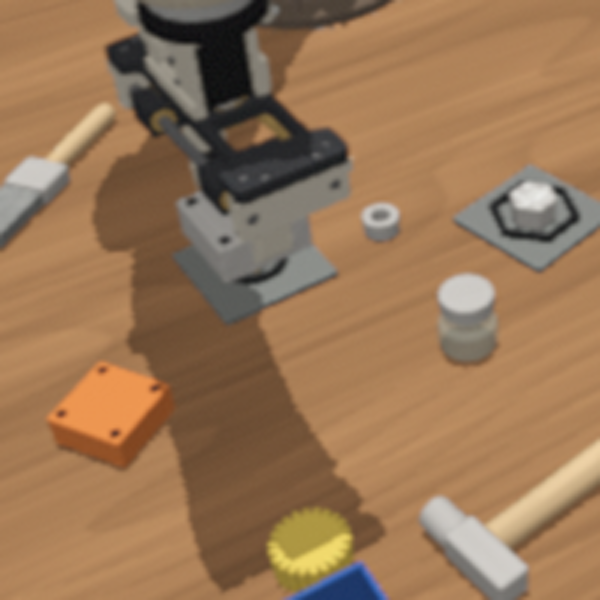

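The block is lifted level, seen at about (220,240), with the jaw opening at 64 mm. I'll carry it across.

Request:
step_arm:
  rows:
    - [1,0,0.03,0.0015,0,0,0]
    - [1,0,0.065,0.003,0,0,0]
    - [1,0,0.105,0.005,0,0,0]
    - [1,0,0.145,0.007,0,0,0]
    - [1,0,0.185,0.0085,0,0,0]
    - [1,0,0.225,0.0105,0,0,0]
    - [1,0,0.265,0.0125,0,0,0]
    - [1,0,0.305,0.014,0,0,0]
    - [1,0,0.345,0.016,0,0,0]
    - [1,0,0.385,0.018,0,0,0]
    - [1,0,0.425,0.02,0,0,0]
    - [1,0,0.465,0.0215,0,0,0]

```text
clock: 28.25
position: [0.6063, 0.0672, 0.1939]
ee_rot: [-0.053, 1.575, 0.052]
force: [0.5, 0.5, -2.9]
width: 0.692
```

```bash
python3 -c "
from h import *
go([.6055,.2905,.12],4.2)"
```

```text
t 28.25 p [0.6063 0.0672 0.1939] jaw deg 3.8 x [-0.005 -0.001 -1.   ] w 0.692 F [ 0.5  0.5 -2.9] q [ 0.18  0.5  -0.55  1.61  0.29  1.11 -0.38]
shift [0.0922 0.2786 0.0179] turn [-0.0067 -0.0043  0.0005]
```

Request:
step_arm:
  rows:
    - [1,0,0.04,0.002,-0.006,0,0]
    - [1,0,0.08,0.005,-0.006,0,0]
    - [1,0,0.12,0.008,-0.006,0,0]
    - [1,0,0.16,0.01,-0.006,0,0]
    - [1,0,0.2,0.013,-0.006,0,0]
    - [1,0,0.24,0.016,-0.006,0,0]
    - [1,0,0.27,0.018,-0.006,0,0]
    - [1,0.02,0.2786,0.018,-0.006,0,0]
    - [1,0.05,0.2786,0.018,-0.006,0,0]
    - [1,0.08,0.2786,0.018,-0.006,0,0]
    - [1,0.092,0.2786,0.018,-0.006,0,0]
    - [1,0.092,0.2786,0.018,-0.006,0,0]

```text
clock: 29.25
position: [0.6051, 0.2875, 0.1181]
ee_rot: [-0.06, 1.578, 0.054]
force: [-0.5, -0.0, -3.0]
width: 0.692
```

Request:
step_arm:
  rows:
    - [1,0,0,0,0,0,0]
    - [1,0,0,0,0,0,0]

```text
clock: 29.42
position: [0.6081, 0.2899, 0.1241]
ee_rot: [-0.056, 1.569, 0.057]
force: [0.1, 0.9, -3.7]
width: 0.697
```

```bash
python3 -c "
from h import *
go([.6055,.2905,.0155],4.2)
from cell import cams
s=cams.get_image('scene');cv2.imwrite('pics/s9.png',cv2.resize(s['pixels'][60:260,210:410,::-1],None,fx=3,fy=3,interpolation=cv2.INTER_CUBIC))
"
```

```text
t 29.42 p [0.6081 0.2899 0.1241] jaw deg 4.1 x [ 0.001  0.001 -1.   ] w 0.697 F [ 0.1  0.9 -3.7] q [-0.2   0.66 -0.53  1.52  0.37  1.05 -0.75]
shift [ 0.1358  0.0009 -0.0033] turn [-0.0011  0.0007 -0.0006]
```

View pics/s9.png

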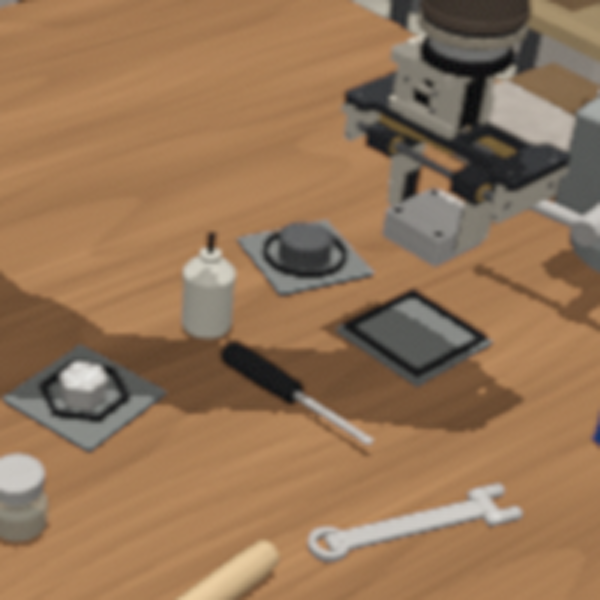

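The block, held at about (438,225), hangs level and square over the square outline at (415,333). Next I'll lower it.

Request:
step_arm:
  rows:
    - [1,0.02,0.001,-0.003,0,0,0]
    - [1,0.05,0.001,-0.003,0,0,0]
    - [1,0.08,0.001,-0.003,0,0,0]
    - [1,0.1,0.001,-0.003,0,0,0]
    - [1,0.115,0.001,-0.003,0,0,0]
    - [1,0.122,0.001,-0.003,0,0,0]
    - [1,0.126,0.001,-0.003,0,0,0]
    - [1,0.128,0.001,-0.003,0,0,0]
    - [1,0.128,0.001,-0.003,0,0,0]
    - [1,0.128,0.001,-0.003,0,0,0]

```text
clock: 30.3
position: [0.6059, 0.2907, 0.022]
ee_rot: [-0.056, 1.569, 0.057]
force: [-0.6, -0.4, -3.6]
width: 0.692
```

```bash
python3 -c "
from h import *
go([.6055,.2905,.0152],4.2)"
```

```text
t 30.3 p [0.6059 0.2907 0.022 ] jaw deg 4.1 x [ 0.001  0.001 -1.   ] w 0.692 F [-0.6 -0.4 -3.6] q [-0.22  0.77 -0.49  1.61  0.44  0.87 -0.81]
shift [ 0.0085 -0.0002 -0.0005] turn [-0.0008  0.0014 -0.0006]
```

Request:
step_arm:
  rows:
    - [1,0.003,0,0,0,0,0]
    - [1,0.005,0,0,0,0,0]
    - [1,0.006,0,0,0,0,0]
    - [1,0.007,0,0,0,0,0]
    - [1,0.0075,0,0,0,0,0]
    - [1,0.008,0,0,0,0,0]
    - [1,0.008,0,0,0,0,0]

```text
clock: 30.88
position: [0.6052, 0.2902, 0.0152]
ee_rot: [-0.057, 1.57, 0.057]
force: [-2.7, -1.9, 4.1]
width: 0.695
```

Request:
step_arm:
  rows:
    - [-0.42,0,0,0,0,0,0]
    - [-0.45,0,0,0,0,0,0]
    - [-0.5,0,0,0,0,0,0]
    - [-0.6,0,0,0,0,0,0]
    - [-0.8,0,0,0,0,0,0]
    - [-0.9,0,0,0,0,0,0]
    - [-0.9,0,0,0,0,0,0]

```text
clock: 31.47
position: [0.6053, 0.2903, 0.0145]
ee_rot: [-0.057, 1.57, 0.057]
force: [1.1, 0.6, 1.0]
width: 0.934
```

Request:
step_arm:
  rows:
    - [-0.9,-0.02,0,0,0,0,0]
    - [-0.9,-0.05,0,0,0,0,0]
    - [-0.9,-0.1,0,0,0,0,0]
    - [-0.9,-0.15,0,0,0,0,0]
    - [-0.9,-0.2,0,0,0,0,0]
    - [-0.9,-0.25,0,0,0,0,0]
    - [-0.9,-0.25,-0.04,0,0,0,0]
    - [-0.9,-0.25,-0.08,0,0,0,0]
    - [-0.9,-0.25,-0.12,0,0,0,0]
    - [-0.9,-0.25,-0.15,0,0,0,0]
    - [-0.9,-0.25,-0.15,0,0,0,0]
    - [-0.9,-0.25,-0.15,0,0,0,0]

```text
clock: 32.47
position: [0.6144, 0.1683, 0.2145]
ee_rot: [-0.055, 1.57, 0.054]
force: [-0.1, 0.8, -0.5]
width: 0.953
```

Run:
```python
from h import *
from cell import cams
for n in('scene','top'):
    d=cams.get_image(n);np.savez(n+'9.npz',**d)
s=load('scene9.npz');t=load('top9.npz')
cv2.imwrite('pics/s10.png',cv2.resize(s['pixels'][100:290,110:390,::-1],None,fx=2.8,fy=2.8,interpolation=cv2.INTER_CUBIC))
c0=cloud(load('scene0.npz'));c9=cloud(s)
for nm,(x,y,lo,hi,r) in dict(block=(.6055,.2905,.028,.04,.05),gear=(.4463,.2886,.024,.036,.04),nut=(.512,-.017,.022,.034,.035),bush=(.436,-.2514,.03,.042,.025)).items():
    q=c9.reshape(-1,3);q=q[(q[:,2]>lo)&(q[:,2]<hi)&(np.hypot(q[:,0]-x,q[:,1]-y)<r)]
    print(nm,len(q),q.mean(0).round(4) if len(q) else 0, "tray",x,y, cv2.minAreaRect((q[:,:2]*1000).astype(np.float32))[0] if len(q) else 0)
for nm,(x,y,r) in dict(oil=(.477,.135,.04),jar=(.612,-.145,.04)).items():
    for c in(c0,c9):
        q=c.reshape(-1,3);q=q[(q[:,2]>.02)&(q[:,2]<.15)&(np.hypot(q[:,0]-x,q[:,1]-y)<r)];print(nm,len(q),q.mean(0).round(4))
go([.5,0,.2])
```

```text
block 357 [0.6077 0.2872 0.0338] tray 0.6055 0.2905 (605.8849487304688, 290.0974426269531)
gear 164 [0.4495 0.2874 0.0297] tray 0.4463 0.2886 (447.6438293457031, 289.2861328125)
nut 130 [ 0.5139 -0.0185  0.0275] tray 0.512 -0.017 (513.4746704101562, -17.729909896850586)
bush 60 [ 0.438  -0.2514  0.0356] tray 0.436 -0.2514 (437.32745361328125, -251.302001953125)
oil 363 [0.4894 0.1348 0.0546]
oil 359 [0.4894 0.1348 0.0546]
jar 390 [ 0.6193 -0.1461  0.0445]
jar 392 [ 0.6192 -0.1461  0.0443]
t 32.57 p [0.6137 0.1716 0.2147] jaw deg 4.2 x [-0.     0.001 -1.   ] w 0.948 F [-0.4  0.8  1.1] q [ 0.01  0.53 -0.56  1.52  0.3   1.18 -0.53]
shift [ 0.0182 -0.2035 -0.1574] turn None
```

View pics/s10.png

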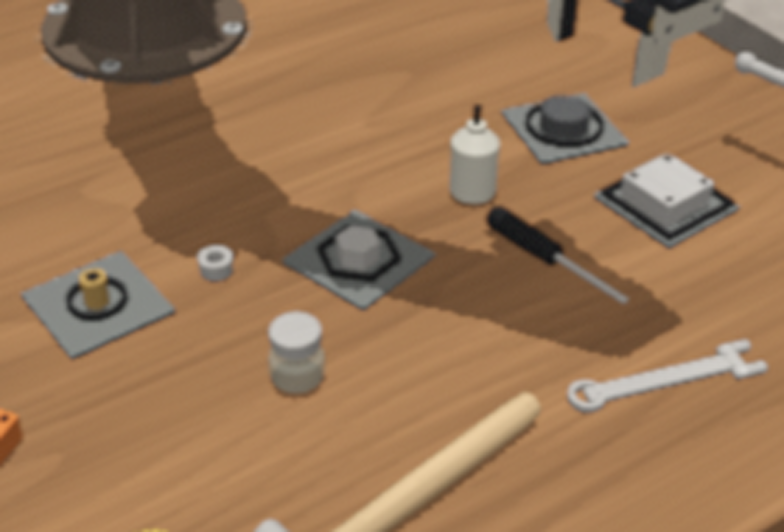

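All four parts sit in their outlines: bush (95,290), nut (357,247), gear (565,120) and block (667,190). The bottle and jar have not moved and the arm is clear, so I'm handing in.

```bash
python3 -c "
from cell import arm
print(arm.sign_off())"
```

```text
the job is handed in; nothing more can be done
None
```

I took the stack apart in order and set the bush, nut, gear and block down in their own outlines, each lowered to contact before I let go. I handed the job in at about 32.6 s; the interface reports no verdict.

My last checks, from the scene camera, all agreed:
- **Parts:** each part's centre measured within about 2 mm of its tray's centre. The top heights (33.8, 29.7, 27.5 and 35.6 mm for block, gear, nut and bush) match parts lying flat on the slabs.
- **Bystanders:** the oil bottle and the jar show no movement beyond 0.2 mm.
- **Arm:** the gripper was open and about 0.2 m up, touching nothing.

No check failed. I did not measure the final tilt of the parts on its own; it is judged from the heights and the pictures.

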